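Fit the retaining ring over an agitator bearing

TASK

Fit the retaining ring on the agitator shaft: take the circlip pliers from their block, put their pins in the ring's two lug holes, spread it, slide it over the shaft end and press the sprung bearing beneath it gently down to its stop, then let the ring close fully in the groove. Never push the spread ring with more than 15 N. Stand the pliers back in their block when done, and leave everything else where it is.

Things in the scene. Friction and masses are not known exactly. Their poses are not given: they have to be found in the camera images.
- pliers: External circlip pliers, 128 mm long, 150 g, upright in the black block, jaws down, two red handles up. Squeezing the handles opens the jaws. Origin on the pivot: z up to the handles, x along the hinge pin, y across handles and jaws. Red finger guards (underside 9 mm above the pivot, 45 mm across y, 26 mm across x) rest on the block's rim.
- pliers_grip (a point): Middle between the plier handles, 45 mm above the pivot: grip here from above, closing along the pliers' y. The handles are flat bars 14 mm wide (x), reaching from 13 to 73 mm above the pivot; here they measure 41 mm over their outsides at rest, leaning outwards by 0.15 rad, about 21 mm squeezed to the stop; closing them by 1 mm turns the jaw by about 0.016 rad.
- pliers_jaw (a joint): Angle between the plier halves, rad: 0 at rest (return spring, about 4 N at the handles), 0.43 at the fixed stop, which spreads the ring just enough for the shaft and takes about 15 N at the handles. The distance between the pin ends is 14 mm + 55 mm x angle.
- pin_a (a point): End of the pin of the +y jaw, 55 mm below the pivot and at y = 7 mm at rest. The pins are 3 mm thick, knurled, with round ends, and lean outwards when the jaws are spread, which holds the ring on them; a shoulder 4 mm above the pin end bears on the top of the ring's lug.
- pin_b (a point): The same for the -y jaw.
- ring: Dark steel retaining ring, 4.5 mm thick, 56 mm across plus two lugs, 28 g, flat on the blue mat. Origin under its centre when closed; x points to the gap between the lugs, z up. Two stiff halves flex about the back at x = -25.5 mm; this frame is that of the +y half. Spread to the pliers' stop it is round inside, 23 mm radius, its centre 27 mm behind the line through the holes.
- ring_arm (a joint): Spread of the ring, rad: 0 closed (holes 17.6 mm apart, sides 38 mm apart inside), about 0.28 on the pliers squeezed to their stop (holes 33 mm apart): round, and a good 1 mm clear of the shaft all round. It springs shut, with about 2.5 N at the lugs when closed and 7 N when spread. Closed in the groove it reads 0 to 0.03, closed on the thicker shaft above it about 0.17.
- ring_hole_a (a point): Centre of the lug hole on the ring's +y side, at the ring's top face. The hole is 5.4 mm square, right through; closed, it lies at x = 28.9 mm, y = 8.8 mm in the ring's frame.
- ring_hole_b (a point): The same for the lug hole on the ring's -y side.
- head: Agitator head, fixed to the table: steel vessel lid of 190 mm diameter with capped ports up to 57 mm high, a grey bearing housing of 100 mm diameter and 74 mm height, the bearing and the upright shaft end, 99 mm high. Origin under its centre, on the shaft axis.
- groove (a point): On the shaft axis, level with the groove's lower edge, 80 mm above the table. The groove is 6 mm high, 39 mm in diameter. Above it the shaft is 43 mm in diameter for 9 mm, then a 4 mm chamfer to its end 19 mm above this point. Below the groove the bearing's flat steel face, 76 mm in diameter, surrounds the shaft.
- bearing_face (a point): Centre of the bearing's flat top face, on the shaft axis. At first its wave spring holds it 3 mm above the groove's lower edge, so that a ring lying on it is too high for the groove. Pressing takes 3 N at first and 6 N just before home, a hard stop with the face level with that edge. Once closed, the ring is lifted lightly by it against the groove's upper edge.
- pocket (a point): Centre of the mouth of the pliers' pocket in the top of the black block (100 x 90 x 70 mm, fixed); the pocket is 19 x 34 mm (x by y of the block), 67 mm deep, with a small chamfer, and the pliers' x lies along the block's x. Two yellow tool handles stand on the block 36 mm beyond it in x, 28 mm high.
- bolt: Hex bolt standing head down on the blue mat (180 x 100 x 4 mm, fixed), 31 mm high, bystander. Origin under its centre.
- sealant: Black bottle with green label and white cap, 32 mm diameter, 95 mm high, bystander. Origin under its centre.
- grease: Jar with yellow lid, 52 mm diameter, 60 mm high, bystander. Origin under its centre.
- driver: Yellow screwdriver lying on the table, bystander.
- wrench: Steel wrench lying on the table, bystander.
- ferrule: Steel pipe ferrule, a ring of 65 mm outer diameter, 14 mm high, lying on the table, bystander.
- gauge: Pressure gauge of 62 mm diameter lying on its back, bystander. Origin under its centre.
Not all that is in view belongs to the job. What is shaped like the head but blue is not meant.

How it is judged:
By the outcome, as a careful person would: the job done as asked, in the order asked, and still so for the second after the job is handed in, with the robot touching nothing.
It also fails if it takes over 72 s, if anything falls off the work surface, if the arm or the gripper's body presses on something with over 40 N, if the wrist force passes 120 N, or if a joint passes its speed limit or range.

ROBOT

A 6-joint arm with a two-finger parallel gripper is mounted at the origin on the work surface. World frame = base frame: x ahead of the robot, y to its left, z up, the work surface at z = 0. Lengths are in mm, angles in rad, forces in N, time in s.
With the tool pointing down it reaches from about 350 to 875 mm from the base axis. Payload 15.5 kg.
Tool frame: the origin (TCP) lies between the finger pads; the fingertips stand 17 mm ahead of it and the grasp point (between the pads) lies 2 mm behind it (bot.tip_extent is the distance from the TCP to the fingertips, in mm); z points along the fingers, y is the line along which they close (so a half turn about z gives the same grasp; the last joint's range is limited). The gripper opens to 85 mm and grips with 20 to 120 N. Pads are 22 mm wide; open, the fingers measure 114 mm over their backs; the gripper's body (76 mm by 85 mm) begins 54 mm behind the grasp point. The pads swing forward as they close: fully open they stand 13 mm farther back than shut.
Start: joints at [1.093, 0.494, 1.345, -0, 1.302, -0.096], TCP at [232.865, 580, 248.277] pointing down, gripper open.
Joint ranges: [-2.91, 2.91], [-0.82, 2.16], [0.22, 2.67], [-1.22, 4.37], [0.12, 2.79], [-3.08, 3.08]. Speed limits (rad/s): [1.89, 1.89, 2.57, 3.01, 3.01, 3.01].

INTERFACE

Orientations are given as a rotation vector (axis times angle).
In Python, from bench import bot gives the robot as it stands. The module is installed in compiled form; this text tells all that it offers.
- The arm moves only by the tool play_rows, never from a script. Its argument "moves" is a list of rows, each an object with "claw": the gripper command: -1 is shut, 1 is fully open, values between are in proportion; "delta_pos": the shift along the tool's x, y, z in m, a list of three; "twist": the turn, a rotation vector about the tool's x, y, z in rad, a list of three. In form: [{"claw": claw, "delta_pos": [dx, dy, dz], "twist": [ax, ay, az]}, ...]. A call has 1 to 8 rows; each row is the pose to reach, as a shift and turn from the pose commanded when the call began, along the tool's axes at that moment; what a row does not reach only later rows make up. A row lasts 1/10 s, in which the tool goes at most 50 mm and 8.59 degrees, less where a joint would pass 70% of its speed; a pose out of reach is approached as far as the arm can. A call with a gripper value outside its range is refused whole. The fingers move at their own pace and stop on an object; the grip force is fixed at half the most. Time passes only in rows, so rows that repeat a pose let the fingers close. It gives the time, the measured TCP pose, the force, the opening and the grip force at its end, in the units of the state.
- bot.get_state(): the state, without advancing time (a new reading comes with each control period).
- bot.grab_frame(name): name is "side" or "top"; returns the picture (420x560x3 uint8, red, green, blue); there is no depth.
- bot.calibration(name): a dict with "fovy" (degrees; the focal length in pixels is half the picture's height over the tangent of half this angle, whatever the lens; pixels are square), "cx", "cy" (the principal point, pixels), "rvec" (rotation vector, rad) and "tvec" (3), from world to camera coordinates, as OpenCV has them. Camera axes: x right, y down, z forward; pixel columns grow to the right and rows downward; lengths in mm; the calibration is good to about 2 mm. A picture is of the moment at which its call begins. calibration takes no time and is no camera call.
- bot.sign_off(): hands the job in; it is judged then, once.
The state is a dict: "t": time; "qpos": joint angles; "dq": joint speeds; "joint_torque": joint torques, N m; "eef_pos": TCP position; "orientation": TCP orientation; "ft_force": force on the tool from outside, world axes, zero at the start; "wrist_torque": the same for the moment, N m; "grip_width": finger opening in mm; "grasp_force": force on a finger pad.
Only numpy, scipy, OpenCV 4.12 (cv2) and the standard library are available. Lean on these libraries where they do the work, as an engineer would, in place of code of your own. Each camera call takes 0.05 s, during which the arm holds its last target. There are 200 camera calls.

## Working session

There is one attempt and no reset: what is moved stays moved. The work goes in short steps, Python scripts to look and compute and a tool call to move; the robot and the scene stay as the last step left them, time stands still between calls to the robot, and variables do not carry over. Pictures are saved under pics/ and viewed, at most 10 in all, crops included, and the job is handed in when it is done.

Besides the shell and the picture viewer there is one more tool, called after "Emit:" as a command line: name --argument value ..., lists and objects as JSON in quotes. play_rows: Moves the arm, as the interface text tells. Its arguments: {"type":"object","properties":{"moves":{"type":"array"}},"required":["moves"]}

```bash
mkdir -p pics
cat > h.py <<'E'
import numpy as np, cv2
from bench import bot
def cal(n):
    c=bot.calibration(n); f=210/np.tan(np.radians(c['fovy'])/2)
    K=np.array([[f,0,c['cx']],[0,f,c['cy']],[0,0,1.]]); R=cv2.Rodrigues(np.array(c['rvec'],float))[0]
    return K,R,np.array(c['tvec'],float).ravel()
def ray(n,px):
    K,R,t=cal(n); d=R.T@np.linalg.inv(K)@np.array([px[0],px[1],1.]); return -R.T@t,d/np.linalg.norm(d)
def onz(n,px,z):
    o,d=ray(n,px); return o+d*(z-o[2])/d[2]
def tri(p1,p2):
    A=np.zeros((3,3));b=np.zeros(3);r=[ray('top',p1),ray('side',p2)]
    for o,d in r:
        M=np.eye(3)-np.outer(d,d);A+=M;b+=M@o
    x=np.linalg.solve(A,b); return x,[np.linalg.norm((np.eye(3)-np.outer(d,d))@(x-o)) for o,d in r]
def proj(n,X):
    K,R,t=cal(n); p=K@(R@np.array(X,float)+t); return p[:2]/p[2]
def shot(n,f):
    im=bot.grab_frame(n)[:,:,::-1].copy(); cv2.imwrite(f'pics/{f}.png',im); return im
E
python3 - <<'E'
from h import *
for n in('top','side'):
    shot(n,n+'0'); print(n,bot.calibration(n),ray(n,(280,210)))
print(bot.get_state())
a=cv2.imread('pics/top0.png');b=cv2.imread('pics/side0.png')
E
```

```text
top {'fovy': 57.38221870056881, 'cx': 277.76059962327355, 'cy': 209.62176825407, 'rvec': array([ 2.16537004, -2.1288782 ,  0.15961315]), 'tvec': array([   5.59061737,  499.8333812 , 1308.41255147])} (array([ 304.64162782,   16.30763023, 1367.01704766]), array([ 0.14413842, -0.00750531, -0.98952907]))
side {'fovy': 53.43889106289215, 'cx': 289.4261941489748, 'cy': 198.90868558366952, 'rvec': array([ 2.04635534, -0.27007564,  0.18077444]), 'tvec': array([-469.5248095 ,  157.30696962,  957.3281857 ])} (array([ 238.80781843, -866.85492708,  594.31443347]), array([ 0.21694479,  0.84272959, -0.49268833]))
{'t': 0.1, 'qpos': array([ 1.09351421e+00,  4.94118750e-01,  1.34607016e+00, -8.04088085e-06,
        1.30246025e+00, -9.55047203e-02]), 'dq': array([ 0.00210698, -0.00103362, -0.0015792 , -0.00232955, -0.00179708,
       -0.00013297]), 'joint_torque': array([ 9.69625216e-04, -8.83580518e+01, -3.84560966e+01, -2.85187461e-04,
        5.28192701e-03,  1.26307218e-04]), 'eef_pos': array([232.7230199 , 579.73940372, 247.7609519 ]), 'orientation': array([-5.96000575e-01, -3.08424330e+00,  1.59524135e-03]), 'ft_force': array([-0.03032331, -0.43949227,  0.37945863]), 'wrist_torque': array([ 0.00108764, -0.00629432,  0.034622  ]), 'grasp_force': 0.0, 'grip_width': 85.41659816848168}
```

View pics/top0.png

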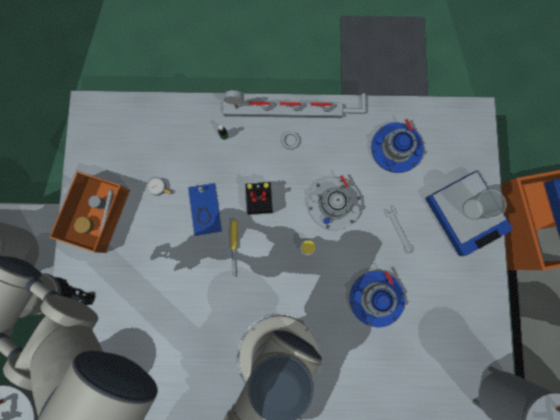

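View pics/side0.png

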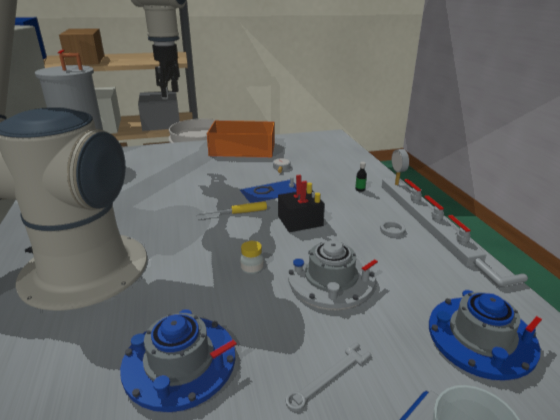

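Candidates in top view: heads at (338,201) grey, (400,146) blue and (379,298) blue. The grey one is the target because the blue ones are excluded. The ring is on the blue mat at (205,214), and the ferrule at (290,140) is not it. I'll confirm in an enlarged crop.

Run:
```python
from h import *
a=cv2.imread('pics/top0.png');b=cv2.imread('pics/side0.png')
c=cv2.resize(a[165:245,180:380],None,fx=4,fy=4,interpolation=cv2.INTER_CUBIC)
d=cv2.resize(b[165:305,230:390],None,fx=2,fy=2,interpolation=cv2.INTER_CUBIC)
d=cv2.resize(b[170:245,235:385],None,fx=5.33,fy=3.7,interpolation=cv2.INTER_CUBIC)
o=np.zeros((600,800,3),np.uint8); o[:320]=c; o[320:320+277]=cv2.resize(d,(800,277)); cv2.imwrite('pics/crop0.png',o)
```

```text
(no output)
```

View pics/crop0.png

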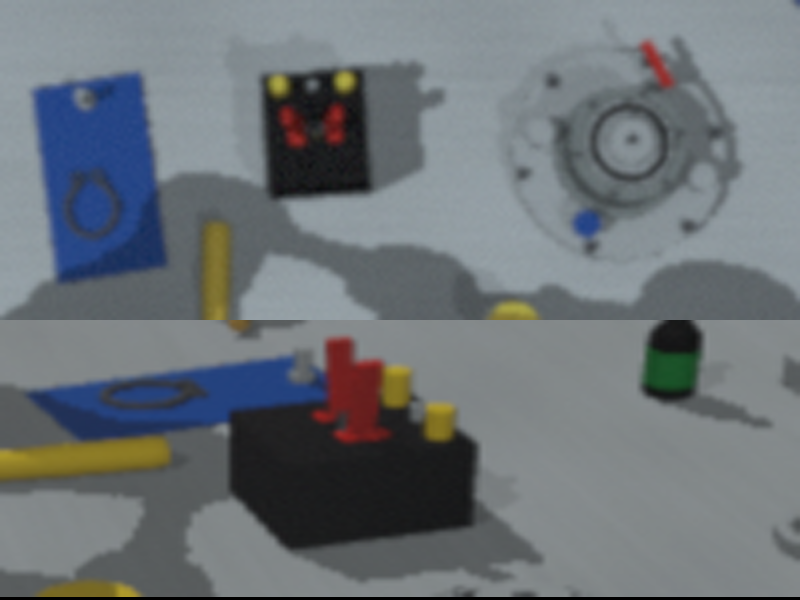

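The crop confirms the layout. In the top view the grey head's shaft is at about (337,200), the ring's lugs point up at about (203,209), and the pliers' red handles are in the black block at about (258,196), with the yellow handles beyond it in +x. Next I'll take averaged sub-pixel measurements.

Run:
```python
from h import *
for n in('top','side'):
    np.save(f'avg_{n}.npy',np.mean([bot.grab_frame(n)[:,:,::-1].astype(float) for _ in range(6)],0))
T=np.load('avg_top.npy');S=np.load('avg_side.npy')
def up(I,x0,x1,y0,y1,k=4):
    return cv2.resize(I[y0:y1,x0:x1].astype(np.float32),None,fx=k,fy=k,interpolation=cv2.INTER_CUBIC)
def pix(m,x0,y0,k=4): # mask -> comps centroid in orig px
    n,l,s,c=cv2.connectedComponentsWithStats(m.astype(np.uint8)); return [(s[i][4]/k/k,(c[i]+.5)/k-.5+[x0,y0],s[i][:4]) for i in range(1,n) if s[i][4]>8*k]
for n,I,(x0,x1,y0,y1) in(('top',T,(235,280,170,225)),('side',S,(265,330,165,235))):
    u=up(I,x0,x1,y0,y1); B,G,R=u[...,0],u[...,1],u[...,2]
    print(n,'red',[(round(a,1),c.round(2)) for a,c,_ in pix((R>2.0*G)&(R>60),x0,y0)])
    print(n,'yel',[(round(a,1),c.round(2)) for a,c,_ in pix((R>1.6*B)&(G>1.6*B)&(G>60),x0,y0)])
# mat & ring, top and side
for n,I,(x0,x1,y0,y1) in(('top',T,(180,230,172,245)),('side',S,(230,312,170,210))):
    u=up(I,x0,x1,y0,y1); q=u[...,0]/(u[...,2]+1)
    m=(q>2).astype(np.uint8); cs=max(cv2.findContours(m,0,1)[0],key=cv2.contourArea)
    r=cv2.approxPolyDP(cs,12,True).reshape(-1,2)/4+[x0,y0]
    print(n,'mat',r.tolist()); print([onz(n,p,4).round(1).tolist() for p in r])
    inn=cv2.drawContours(np.zeros_like(m),[cv2.convexHull(cs)],0,1,-1); inn=cv2.erode(inn,np.ones((9,9)))
    for a,c,bb in pix((inn>0)&(q<1.9),x0,y0): print(' blob',round(a,1),c.round(2),bb/4, onz(n,c,6.2).round(1))
    print('q',np.percentile(q[inn>0],[2,10,30,50,90]).round(2))
u=up(T,318,360,180,222);g=cv2.cvtColor(u,cv2.COLOR_BGR2GRAY)
print(g[::4,::4].round().astype(int)[8:36,6:36])
```

```text
top red [(np.float64(43.8), array([263.29, 195.68])), (np.float64(48.6), array([252.72, 196.46]))]
top yel [(np.float64(27.1), array([265.71, 185.11])), (np.float64(25.7), array([249.21, 186.17])), (np.float64(8.0), array([235.54, 222.69]))]
side red [(np.float64(231.9), array([300.64, 190.23]))]
side yel [(np.float64(13.3), array([279.62, 169.08])), (np.float64(57.2), array([308.64, 187.74])), (np.float64(52.4), array([316.9, 197.4])), (np.float64(12.0), array([265.34, 205.51]))]
top mat [[214.0, 183.75], [201.25, 186.0], [204.25, 190.75], [201.0, 193.0], [198.25, 186.5], [189.0, 188.25], [195.5, 235.0], [221.0, 230.0]]
[[595.2, 246.6, 4.0], [586.0, 292.4, 4.0], [568.7, 280.8, 4.0], [560.3, 292.1, 4.0], [584.0, 303.1, 4.0], [577.0, 336.3, 4.0], [408.3, 304.7, 4.0], [427.6, 214.9, 4.0]]
 blob 27.9 [200.67 189.25] [18.25 14.75  6.    6.  ] [573.6 293.5   6.2]
 blob 61.5 [202.33 216.07] [16.25 36.5  13.5  16.  ] [476.2 283.1   6.2]
q [1.49 2.09 3.28 3.4  3.53]
side mat [[295.25, 185.0], [290.0, 187.5], [287.5, 180.5], [264.25, 185.25], [273.75, 189.5], [266.25, 194.0], [255.0, 193.0], 
[... 3342 characters left out ...]
 79  76  74  76  86  99
  106 110 111 103  94  97  97  91  88  91 108 131]
 [ 84  73  78  93 105 110 111 111 109 108 103 101 100 100 101 100 104 111
  113 113 111 102  92  88  87  91  99 107 113 124]
 [ 93  78  72  79  92 103 109 108 103 100 100 103 107 110 112 110 107 109
  111 112 110 102  92  85  89 104 119 128 124 120]
 [103  93  81  74  77  88  98 100  94  89  91 101 109 112 112 111 109 109
  109 109 106  99  95  96 108 125 135 138 136 131]
 [109 106  96  84  76  76  81  85  84  83  90 101 108 109 110 109 107 103
   99  99 101 101 105 114 127 137 141 142 142 141]
 [115 110 106 100  91  83  77  75  74  75  82  90  93  95  95  93  92  91
   96 100 105 109 117 129 138 142 142 142 143 143]]
```

Run:
```python
from h import *
T=np.load('avg_top.npy');S=np.load('avg_side.npy')
for p,q in(((251.6,193),(298.8,177)),((264.4,192.5),(303.6,183))): print('tip',tri(p,q)[0].round(1),tri(p,q)[1])
for p in((263.29,195.68),(252.72,196.46)): print('red z110',onz('top',p,110).round(1))
for p in((265.71,185.11),(249.21,186.17)): print('yel z90',onz('top',p,90).round(1))
print('yel tri',tri((249.21,186.17),(308.64,187.74)),tri((265.71,185.11),(316.9,197.4)))
print('shaft top z99',onz('top',(338,199.65),99).round(1))
def outline(I,n,x0,x1,y0,y1,z,f,k=8):
    u=cv2.resize(I[y0:y1,x0:x1].astype(np.float32),None,fx=k,fy=k,interpolation=cv2.INTER_CUBIC)
    m=f(u).astype(np.uint8);m=cv2.morphologyEx(m,cv2.MORPH_CLOSE,np.ones((41,41)))
    c=max(cv2.findContours(m,0,1)[0],key=cv2.contourArea); c=cv2.convexHull(c).reshape(-1,2)
    P=np.array([onz(n,(p+.5)/k-.5+[x0,y0],z)[:2] for p in c],np.float32); return cv2.minAreaRect(P)
print('block',outline(T,'top',235,282,172,222,70,lambda u:u.max(2)<55))
print('mat',outline(T,'top',180,230,172,245,4,lambda u:u[...,0]>2*u[...,2]))
# bottle cap etc. skip; side: shaft dome highlights
u=cv2.cvtColor(S.astype(np.uint8)[225:270,305:365],cv2.COLOR_BGR2GRAY); print(u[5:36:1,8:48])
o=np.zeros((600,800,3),np.uint8)
o[:,:400]=cv2.resize(S[225:285,312:352].astype(np.uint8),(400,600),interpolation=cv2.INTER_CUBIC)
o[:300,400:]=cv2.resize(T[198:228,185:225].astype(np.uint8),(400,300),interpolation=cv2.INTER_CUBIC)
o[300:,400:]=cv2.resize(S[175:205,245:285].astype(np.uint8),(400,300),interpolation=cv2.INTER_CUBIC)
cv2.imwrite('pics/crop1.png',o)
```

```text
tip [540.4 101.5 122.5] [np.float64(0.5821385110906951), np.float64(0.58213851109065)]
tip [541.6  59.5 124.4] [np.float64(1.41199218504133), np.float64(1.4119921850415271)]
red z110 [534.9  63.1 110. ]
red z110 [531.7  98.2 110. ]
yel z90 [575.2  56.5  90. ]
yel z90 [570.5 112.4  90. ]
yel tri (array([572.54500381, 113.03900265,  80.86370543]), [np.float64(0.09837650141970755), np.float64(0.09837650141979996)]) (array([577.63360682,  56.82379139,  78.75721694]), [np.float64(0.05533915674702443), np.float64(0.05533915674718975)])
shaft top z99 [ 527.8 -187.3   99. ]
block ((533.8638305664062, 80.25426483154297), (104.89330291748047, 85.12067413330078), 4.856892108917236)
mat ((503.05010986328125, 277.0611572265625), (175.69651794433594, 95.6347427368164), 10.17970085144043)
[[ 91  91  91 ... 134 133 133]
 [ 91  91  91 ... 135 134 133]
 [ 92  91  91 ... 134 133 133]
 ...
 [106 106 105 ...  68  72  89]
 [105 105 105 ...  69  71  81]
 [104 105 105 ...  70  76  94]]
```

View pics/crop1.png

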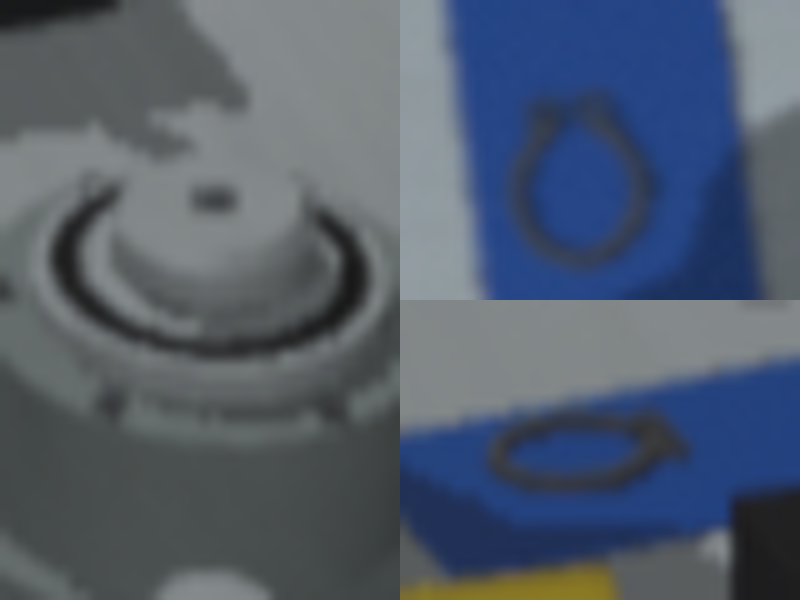

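Right panels (10x crops): ring lugs in the top view at about (199.0,209.0) and (203.8,207.9), and in the side view at about (270.0,187.0) and (272.2,189.4). The shaft centre hole is at side (332.9,244.6) and top (338.0,199.7).

```bash
cat > mv.py <<'E'
# usage: go(target xyz, yaw deg of tool y) -> numbers for play_rows, remembers commanded pose
import json,os
from h import *
from scipy.spatial.transform import Rotation as Ro
F='cmd.json'
def cur():
    if os.path.exists(F): d=json.load(open(F)); return np.array(d['p']),Ro.from_quat(d['q'])
    return np.array([232.865,580,248.277]),Ro.from_rotvec(bot.get_state()['orientation'])
def down(yaw): # tool y at yaw
    a=np.radians((yaw+90)/2); return Ro.from_rotvec(np.pi*np.array([np.cos(a),np.sin(a),0]))
def go(p,R=None):
    c,Q=cur(); R=Q if R is None else R
    d=(Q.inv().apply(np.array(p)-c)/1000).round(4); w=(Q.inv()*R).as_rotvec().round(4)
    n=max(np.linalg.norm(d)/.05,np.linalg.norm(w)/.1499)
    print('delta',d.tolist(),'twist',w.tolist(),'rows',round(n,1))
    R2=Q*Ro.from_rotvec(w); json.dump({'p':(c+Q.apply(d)*1000).tolist(),'q':R2.as_quat().tolist()},open(F,'w'))
def st():
    s=bot.get_state(); print('t',round(s['t'],2),'p',s['eef_pos'].round(2),'F',s['ft_force'].round(1),'M',s['wrist_torque'].round(2),'w',round(s['grip_width'],1),'g',s['grasp_force'])
E
python3 - <<'E'
from mv import *
print(bot.get_state()['orientation'])
top=lambda X,Y:(185+(X-400)/10-.45,198+Y/10-.45); side=lambda X,Y:(245+(X-400)/10-.45,175+(Y-300)/10-.45)
a=tri(top(545,112),side(652,425));b=tri(top(594,102),side(676,448));k=tri(top(585,264),side(494,461))
for v in(a,b,k):print(v)
for z in (6.5,8.5): print([onz('top',top(*p),z).round(1) for p in((545,112),(594,102),(585,264))],[onz('side',side(*p),z).round(1) for p in((652,425),(676,448),(494,461))])
print('shaft',tri((338,199.65),(332.85,244.55)))
go([537,81,210],down(95))
E
```

```text
[ 5.96062097e-01  3.08449936e+00 -4.73900828e-05]
(array([503.60033204, 296.60551209,   2.84271989]), [np.float64(0.7433564512641336), np.float64(0.7433564512641706)])
(array([507.44193628, 279.23705673,   2.65984277]), [np.float64(0.6228795686660021), np.float64(0.6228795686658952)])
(array([448.91607727, 279.33760735,   5.16027015]), [np.float64(0.8944284777330919), np.float64(0.8944284777329352)])
[array([502.3, 296. ,   6.5]), array([506.3, 278.6,   6.5]), array([447.9, 279.2,   6.5])] [array([502.7, 289.4,   6.5]), array([506.3, 271.8,   6.5]), array([449.3, 276.7,   6.5])]
[array([502. , 295.6,   8.5]), array([506. , 278.2,   8.5]), array([447.7, 278.8,   8.5])] [array([501.8, 285.5,   8.5]), array([505.4, 268. ,   8.5]), array([448.6, 272.8,   8.5])]
shaft (array([ 528.49864932, -187.67780209,   97.53989765]), [np.float64(0.4551815965051464), np.float64(0.45518159650506573)])
delta [-0.4682, -0.3498, 0.0383] twist [-0.0, 0.0, -0.469] rows 11.7
```

Emit:
play_rows --moves '[{"claw": 1,"delta_pos": [-0.234,-0.175,0.019],"twist": [0,0,-0.235]},{"claw": 1,"delta_pos": [-0.4682,-0.3498,0.0383],"twist": [0,0,-0.469]},{"claw": 1,"delta_pos": [-0.4682,-0.3498,0.0383],"twist": [0,0,-0.469]},{"claw": 1,"delta_pos": [-0.4682,-0.3498,0.0383],"twist": [0,0,-0.469]},{"claw": 1,"delta_pos": [-0.4682,-0.3498,0.0383],"twist": [0,0,-0.469]},{"claw": 1,"delta_pos": [-0.4682,-0.3498,0.0383],"twist": [0,0,-0.469]},{"claw": 1,"delta_pos": [-0.4682,-0.3498,0.0383],"twist": [0,0,-0.469]},{"claw": 1,"delta_pos": [-0.4682,-0.3498,0.0383],"twist": [0,0,-0.469]}]'

```text
t: 1.5
eef_pos: [435.9, 246.7, 223.0]
orientation: [-0.137, 3.138, 0.0]
ft_force: [0.9, 1.1, 0.2]
grip_width: 85.5
grasp_force: 0.0
```

Emit:
play_rows --moves '[{"claw": 1,"delta_pos": [-0.086,-0.174,0.013],"twist": [0,0,0]},{"claw": 1,"delta_pos": [-0.086,-0.174,0.013],"twist": [0,0,0]},{"claw": 1,"delta_pos": [-0.086,-0.174,0.013],"twist": [0,0,0]},{"claw": 1,"delta_pos": [-0.086,-0.174,0.013],"twist": [0,0,0]},{"claw": 1,"delta_pos": [-0.086,-0.174,0.013],"twist": [0,0,0]},{"claw": 1,"delta_pos": [-0.086,-0.174,0.013],"twist": [0,0,0]}]'

```text
t: 2.1
eef_pos: [536.2, 81.9, 209.7]
orientation: [0.134, -3.139, -0.0]
ft_force: [1.1, 0.4, 0.2]
grip_width: 85.3
grasp_force: 0.0
```

Run:
```python
from mv import *
st();print(bot.get_state()['orientation'])
T=shot('top','t1');S=shot('side','s1')
o=np.zeros((600,800,3),np.uint8)
o[:,:400]=cv2.resize(S[135:225,268:328],(400,600),interpolation=cv2.INTER_CUBIC)
o[:,400:]=cv2.resize(T[165:225,235:275],(400,600),interpolation=cv2.INTER_CUBIC)
cv2.imwrite('pics/crop2.png',o)
```

```text
t 2.1 p [536.18  81.87 209.7 ] F [1.1 0.4 0.2] M [-0.01 -0.02  0.02] w 85.3 g 0.0
[ 1.33575406e-01 -3.13850975e+00 -2.33143929e-04]
```

View pics/crop2.png

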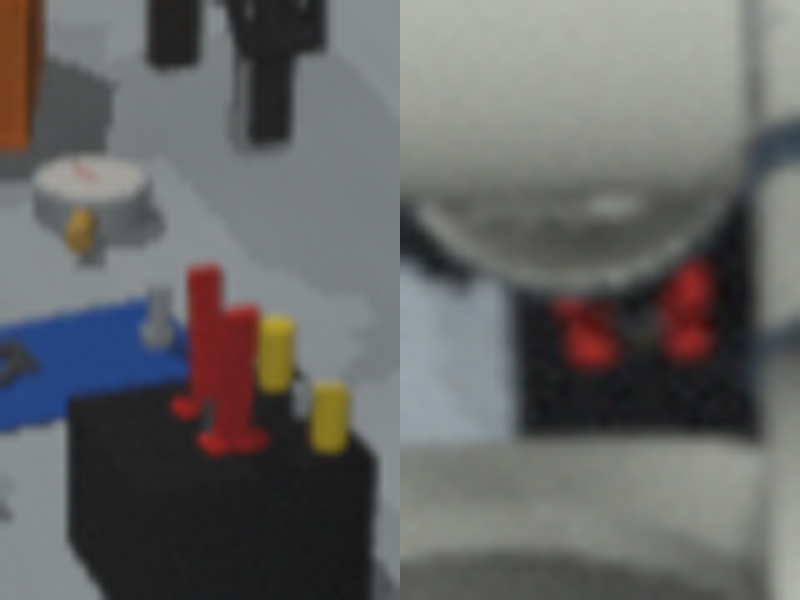

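The side crop shows the open fingers above the pliers, with the near fingertip at side (308.1,155.6), the near handle top at (303.3,181.3) and the far handle top at (298.4,175.0). The top view is hidden by the arm.

Run:
```python
from mv import *
p=bot.get_state()['eef_pos']; ty=np.array([-.087,.996,0])
for yo in(43,50,57):
  for zo in(-4,-17): print(yo,zo,proj('side',p-ty*yo+[0,0,zo]).round(2))
def ony(px,y):
    o,d=ray('side',px);return o+d*(y-o[1])/d[1]
print('near handle top',ony((303.3,181.1),81-23.5),'far',ony((298.4,175),81+23.5))
S=cv2.imread('pics/s1.png')[160:210,285:320].astype(np.float32)
u=cv2.resize(S,None,fx=4,fy=4,interpolation=cv2.INTER_CUBIC); m=(u[...,2]>2*u[...,1])&(u[...,2]>60)
for r in range(0,200,8):
    x=np.where(m[r])[0]
    if len(x):print(160+(r+.5)/4-.5,(x+.5)[[0,-1]]/4-.5+285)
```

```text
43 -4 [306.5  156.43]
43 -17 [306.33 161.32]
50 -4 [307.59 157.46]
50 -17 [307.42 162.37]
57 -4 [308.71 158.5 ]
57 -17 [308.52 163.43]
near handle top [538.51180729  57.5        130.90430019] far [539.42542699 104.5        127.0730057 ]
175.625 [296.375 300.125]
177.625 [296.125 300.125]
179.625 [296.375 300.125]
181.625 [296.375 305.875]
183.625 [296.125 305.875]
185.625 [296.125 305.875]
187.625 [296.125 305.375]
189.625 [296.375 305.375]
191.625 [296.125 305.375]
193.625 [295.625 305.625]
195.625 [293.125 305.375]
197.625 [295.125 305.125]
199.625 [297.375 307.375]
201.625 [297.375 307.125]
```

Emit:
play_rows --moves '[{"claw": 1,"delta_pos": [-0.0022,-0.001,0.05],"twist": [0,0,0]},{"claw": 1,"delta_pos": [-0.0022,-0.001,0.09],"twist": [0,0,0]},{"claw": 1,"delta_pos": [-0.0022,-0.001,0.105],"twist": [0,0,0]},{"claw": 0.3,"delta_pos": [-0.0022,-0.001,0.105],"twist": [0,0,0]},{"claw": 0.1,"delta_pos": [-0.0022,-0.001,0.105],"twist": [0,0,0]},{"claw": 0.05,"delta_pos": [-0.0022,-0.001,0.105],"twist": [0,0,0]}]'

```text
t: 2.8
eef_pos: [539.0, 82.4, 106.3]
orientation: [-0.138, 3.136, -0.0]
ft_force: [0.0, -1.8, 3.6]
grip_width: 45.4
grasp_force: 2.7
```

Emit:
play_rows --moves '[{"claw": 0.0,"delta_pos": [0,-0.0008,0.001],"twist": [0,0,0]},{"claw": -0.1,"delta_pos": [0,-0.0008,0.001],"twist": [0,0,0]},{"claw": -0.13,"delta_pos": [0,-0.0008,0.001],"twist": [0,0,0]},{"claw": -0.13,"delta_pos": [0,-0.0008,0.001],"twist": [0,0,0]}]'

```text
t: 3.2
eef_pos: [538.6, 81.0, 104.2]
orientation: [-0.137, 3.138, -0.0]
ft_force: [0.3, -2.3, 5.0]
grip_width: 37.1
grasp_force: 3.5
```

Emit:
play_rows --moves '[{"claw": -0.13,"delta_pos": [0,0,-0.01],"twist": [0,0,0]},{"claw": -0.13,"delta_pos": [0,0,-0.03],"twist": [0,0,0]},{"claw": -0.13,"delta_pos": [0,0,-0.06],"twist": [0,0,0]},{"claw": -0.13,"delta_pos": [0,0,-0.09],"twist": [0,0,0]},{"claw": -0.13,"delta_pos": [0,0,-0.1],"twist": [0,0,0]},{"claw": -0.13,"delta_pos": [0,0,-0.1],"twist": [0,0,0]}]'

```text
t: 3.8
eef_pos: [538.7, 81.2, 205.2]
orientation: [-0.137, 3.136, 0.0]
ft_force: [0.0, -0.8, -1.8]
grip_width: 37.6
grasp_force: 3.5
```

Emit:
play_rows --moves '[{"claw": -0.13,"delta_pos": [0.004,0.05,0],"twist": [0,0,-0.03]},{"claw": -0.13,"delta_pos": [0.008,0.1,0],"twist": [0,0,-0.06]},{"claw": -0.13,"delta_pos": [0.012,0.15,0.01],"twist": [0,0,-0.105]},{"claw": -0.13,"delta_pos": [0.0167,0.19,0.04],"twist": [0,0,-0.105]},{"claw": -0.13,"delta_pos": [0.0167,0.208,0.07],"twist": [0,0,-0.105]},{"claw": -0.13,"delta_pos": [0.0167,0.208,0.079],"twist": [0,0,-0.105]},{"claw": -0.13,"delta_pos": [0.0167,0.208,0.079],"twist": [0,0,-0.105]}]'

```text
t: 4.5
eef_pos: [501.9, 286.4, 122.3]
orientation: [0.303, -3.122, 0.003]
ft_force: [0.7, -0.3, -1.1]
grip_width: 37.3
grasp_force: 3.4
```

Run:
```python
from mv import *
S=np.mean([bot.grab_frame('side')[:,:,::-1].astype(float) for _ in range(5)],0);np.save('s2.npy',S)
T=np.mean([bot.grab_frame('top')[:,:,::-1].astype(float) for _ in range(3)],0);np.save('t2.npy',T)
st()
o=np.zeros((600,800,3),np.uint8)
o[:,:500]=cv2.resize(S[145:205,240:290].astype(np.uint8),(500,600),interpolation=cv2.INTER_CUBIC)
o[:300,500:]=cv2.resize(T[198:228,185:215].astype(np.uint8),(300,300),interpolation=cv2.INTER_CUBIC)
cv2.imwrite('pics/crop3.png',o)
```

```text
t 4.9 p [503.98 286.51 125.54] F [-0.7 -0.2 -1.6] M [-0.    0.03  0.02] w 37.2 g 3.430962172569707
```

View pics/crop3.png

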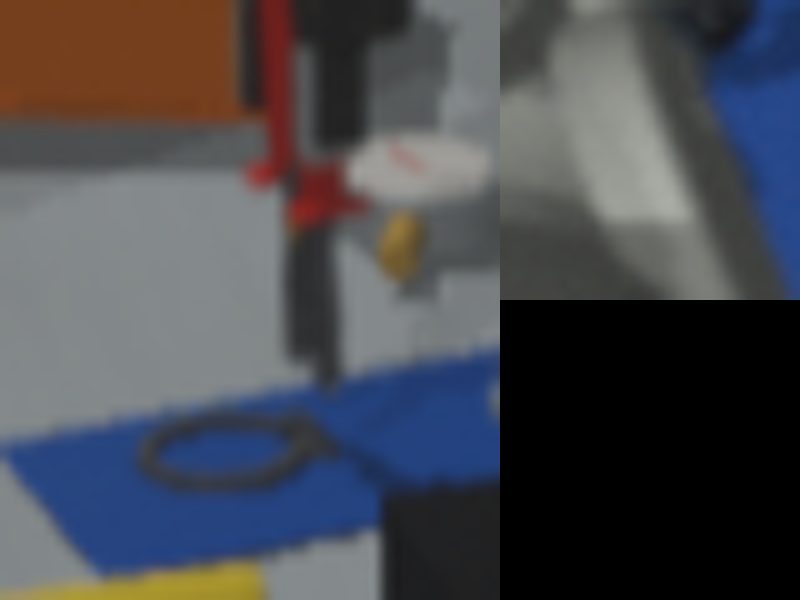

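The side crop shows the pin ends at about (269.4,180.6) and (272.4,183.4), above the ring lugs at about (270.0,187.0) and (272.2,189.4). The top view is blocked by the arm.

Run:
```python
from mv import *
p=bot.get_state()['eef_pos'];r=bot.get_state()['orientation'];R=Ro.from_rotvec(r).as_matrix();print(R.round(3))
for s,pin,lug,tl in((1,(269.35,180.55),(269.95,187.0),(199.05,208.75)),(-1,(272.35,183.35),(272.3,189.4),(203.95,207.75))):
    P=p+s*8.75*R[:,1]; P[2]=p[2]-98.2
    pp=proj('side',P); res=np.array(pin)-pp
    H=onz('side',np.array(lug)-res,8.5)
    print('pin',P.round(1),'pred',pp.round(2),'res',res.round(2),'hole(side)',H.round(1),'hole(top)',onz('top',tl,8.5).round(1))
S=np.load('s2.npy')
# local rows
g=S[176:193,264:277]; print(g[...,0].round().astype(int)); print(g[...,2].round().astype(int))
```

```text
[[-0.982 -0.19   0.001]
 [-0.19   0.982  0.   ]
 [-0.001  0.    -1.   ]]
pin [502.3 295.1  27.3] pred [269.16 180.37] res [0.19 0.18] hole(side) [502.2 287.1   8.5] hole(top) [502.  295.6   8.5]
pin [505.6 277.9  27.3] pred [271.44 182.56] res [0.91 0.79] hole(side) [504.3 273.6   8.5] hole(top) [506.  278.2   8.5]
[[137 137 136 131  93  56  50  50  54  72 117 138 140]
 [137 137 136 131  94  57  50  50  53  70 116 138 140]
 [138 137 136 131  97  58  50  50  52  69 116 138 140]
 [138 137 137 131  99  60  52  51  52  70 116 138 140]
 [138 137 136 133 109  75  67  62  55  68 113 137 138]
 [138 137 137 135 126 106  98  76  56  66 108 134 128]
 [138 137 137 136 135 128 122  89  60  67 103 127 117]
 [138 137 135 134 134 132 127 103  78  85 108 119 116]
 [137 132 130 129 128 127 125 118 102 103 114 116 119]
 [123 119 120 124 118 112 112 121 118 119 122 122 124]
 [ 91  91  94 102  92  83  86 105 121 126 126 126 122]
 [ 72  72  72  74  63  59  63  77 105 123 126 122 118]
 [107 107 104  92  71  59  61  61  78 104 120 121 122]
 [125 125 124 115  95  68  61  59  62  75 100 107 118]
 [126 125 123
[... 388 characters left out ...]
27 104  71  63  59  52  64 107 130 131]
 [131 131 130 129 120 101  92  71  53  62 101 125 116]
 [131 130 129 128 126 120 112  76  53  57  79  92  78]
 [128 126 115 107 105  98  89  61  52  58  51  46  41]
 [ 98  93  80  67  64  55  48  42  46  49  39  35  35]
 [ 55  51  48  43  45  46  44  38  38  38  36  35  36]
 [ 51  52  53  51  53  52  53  46  37  36  37  36  35]
 [ 50  52  54  52  51  53  54  50  41  37  36  36  35]
 [ 42  43  44  44  44  52  58  52  46  40  36  36  35]
 [ 38  38  38  40  45  59  58  55  51  43  36  34  35]
 [ 38  39  42  47  56  57  50  49  46  42  35  32  33]
 [ 46  47  53  54  55  46  39  41  39  38  36  33  32]
 [ 53  52  54  49  43  38  35  37  37  37  36  34  32]]
```

Emit:
play_rows --moves '[{"claw": -0.13,"delta_pos": [0,0,0.014],"twist": [0,0,0]},{"claw": -0.13,"delta_pos": [0,0,0.018],"twist": [0,0,0]},{"claw": -0.13,"delta_pos": [0,0,0.018],"twist": [0,0,0]},{"claw": -0.13,"delta_pos": [0,0,0.018],"twist": [0,0,0]}]'

```text
t: 5.3
eef_pos: [503.6, 286.8, 107.2]
orientation: [-0.301, 3.127, 0.0]
ft_force: [-0.1, 0.3, -1.8]
grip_width: 37.3
grasp_force: 3.5
```

Run:
```python
from mv import *
S=np.mean([bot.grab_frame('side')[:,:,::-1].astype(float) for _ in range(5)],0);np.save('s3.npy',S)
st()
o=np.zeros((600,800,3),np.uint8)
o[:,:400]=cv2.resize(np.load('s2.npy')[178:202,262:278].astype(np.uint8),(400,600),interpolation=cv2.INTER_CUBIC)
o[:,400:]=cv2.resize(S[178:202,262:278].astype(np.uint8),(400,600),interpolation=cv2.INTER_CUBIC)
cv2.imwrite('pics/crop4.png',np.clip(o.astype(float)*1.6,0,255).astype(np.uint8))
```

```text
t 5.55 p [503.63 286.87 107.09] F [-0.4  0.  -1.1] M [-0.03 -0.04 -0.08] w 37.3 g 3.534950455650687
```

View pics/crop4.png

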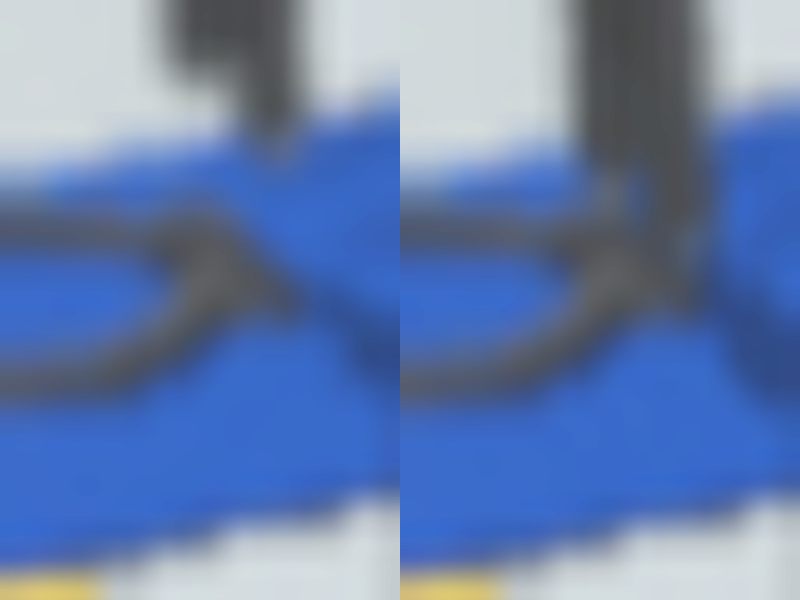

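The right panel shows the pin ends at about (270.3,186) and (273.2,187.6), meeting the lugs at matching columns. I'll probe downward gently.

Emit:
play_rows --moves '[{"claw": -0.13,"delta_pos": [0,0,0.0008],"twist": [0,0,0]},{"claw": -0.13,"delta_pos": [0,0,0.0015],"twist": [0,0,0]},{"claw": -0.13,"delta_pos": [0,0,0.0015],"twist": [0,0,0]}]'

```text
t: 5.85
eef_pos: [503.8, 287.0, 105.6]
orientation: [-0.301, 3.127, 0.0]
ft_force: [-0.2, 0.4, 4.6]
grip_width: 36.8
grasp_force: 3.5
```

Run:
```python
from mv import *
st()
for n,I,(x0,x1,y0,y1),seed in(('top',np.load('avg_top.npy'),(190,215,198,232),(202.3,223.6)),('side',np.load('s2.npy'),(248,280,176,204),(263,193.3)),('side',np.load('avg_side.npy'),(248,280,176,204),(263,193.3))):
  k=8;u=cv2.resize(I[y0:y1,x0:x1].astype(np.float32),None,fx=k,fy=k,interpolation=cv2.INTER_CUBIC); q=u[...,0]/(u[...,2]+1)
  for th in(1.6,1.9,2.2,2.5):
    m=(q<th).astype(np.uint8);_,l,s,c=cv2.connectedComponentsWithStats(m)
    lab=max((i for i in range(1,len(s)) if s[i][0]>0 and s[i][1]>0 and s[i][0]+s[i][2]<m.shape[1] ),key=lambda i:s[i][4],default=0)
    ys,xs=np.where(l==lab); 
    K,R,t=cal(n); px=np.c_[(xs+.5)/k-.5+x0,(ys+.5)/k-.5+y0,np.ones(len(xs))]
    d=px@np.linalg.inv(K).T@R; o=-R.T@t; P=(o+d*((6.3-o[2])/d[:,2:]))[:,:2]
    C=P.mean(0); w,v=np.linalg.eigh(np.cov((P-C).T)); a=v[:,1]*np.sign(v[0,1]); 
    hull=cv2.minAreaRect(P.astype(np.float32)); e=(P-C)@a; f=(P-C)@np.array([-a[1],a[0]])
    print(n,th,round(len(xs)/k/k,1),'C',C.round(1),'yaw',np.degrees(np.arctan2(a[1],a[0])).round(1),'e',np.percentile(e,[0,1,99,100]).round(1),'f',np.percentile(f,[0,1,99,100]).round(1))
```

```text
t 5.85 p [503.79 286.95 105.58] F [-0.2  0.4  4.6] M [ 0.01  0.06 -0.05] w 36.8 g 3.4819505957420915
top 1.6 5.3 C [493.3 297.8] yaw -26.0 e [-14.3 -13.5   7.6   8. ] f [-3.  -2.6  2.9  3.1]
top 1.9 62.0 C [476.1 283. ] yaw 18.6 e [-28.7 -27.7  29.8  31.7] f [-23.9 -23.2  23.4  24.5]
top 2.2 92.7 C [477.1 283.2] yaw 13.1 e [-31.2 -29.8  30.1  31.7] f [-25.7 -24.3  24.4  25.5]
top 2.5 120.2 C [477.7 283.3] yaw 11.8 e [-33.1 -31.4  30.8  32.3] f [-26.8 -25.3  25.3  26.6]
side 1.6 417.8 C [476.4 258.2] yaw 40.0 e [-72.7 -66.1  80.3  92. ] f [-53.1 -46.7  54.   62.2]
side 1.9 379.7 C [476.1 256.6] yaw 36.4 e [-69.8 -63.8  79.7  90.5] f [-50.7 -44.8  53.7  61.3]
side 2.2 349.7 C [475.8 255.3] yaw 33.7 e [-67.4 -62.   79.3  89.4] f [-48.5 -43.   53.5  60.4]
side 2.5 320.2 C [475.3 254. ] yaw 30.8 e [-65.2 -59.9  78.8  88.9] f [-46.3 -41.1  53.1  59.3]
side 1.6 422.3 C [476.6 258.2] yaw 40.6 e [-73.  -66.1  80.3  92. ] f [-53.  -46.7  54.1  62.4]
side 1.9 383.1 C [476.4 256.7] yaw 36.8 e [-70.2 -63.8  79.5  90.2] f [-50.7 -44.8  53.9  61.3]
side 2.2 352.0 C [476.4 255.9] yaw 33.9 e [-67.7 -61.7  78.6  89.3] f [-49.  -43.4  53.4  60.3]
side 2.5 319.9 C [476.4 255.1] yaw 30.8 e [-65.7 -59.6  77.5  87.4] f [-46.7 -41.6  52.8  59.6]
```

Run:
```python
from mv import *
for n,I,(x0,x1,y0,y1),seed in(('top',np.load('avg_top.npy'),(190,215,198,232),None),('side',np.load('avg_side.npy'),(248,280,176,204),None)):
  k=8;u=cv2.resize(I[y0:y1,x0:x1].astype(np.float32),None,fx=k,fy=k,interpolation=cv2.INTER_CUBIC); q=u[...,0]/(u[...,2]+1)
  for inner in(0,1):
   for th in(1.9,2.2,2.5):
    m=((q>th) if inner else (q<th)).astype(np.uint8);_,l,s,c=cv2.connectedComponentsWithStats(m)
    H,W=m.shape
    for i in range(1,len(s)):
      if s[i][4]<20*k*k or s[i][0]==0 or s[i][1]==0 or s[i][0]+s[i][2]>=W or s[i][1]+s[i][3]>=H: continue
      ys,xs=np.where(l==i); K,R,t=cal(n); px=np.c_[(xs+.5)/k-.5+x0,(ys+.5)/k-.5+y0,np.ones(len(xs))]
      d=px@np.linalg.inv(K).T@R; o=-R.T@t; P=(o+d*((6.3-o[2])/d[:,2:]))[:,:2]
      C=P.mean(0); w,v=np.linalg.eigh(np.cov((P-C).T)); a=v[:,1]*np.sign(v[0,1]); e=(P-C)@a; f=(P-C)@np.array([-a[1],a[0]])
      print(n,inner,th,round(len(xs)/k/k,1),'px',px.mean(0)[:2].round(2),'C',C.round(1),'yaw',np.degrees(np.arctan2(a[1],a[0])).round(1),'e',np.percentile(e,[0,100]).round(1),'f',np.percentile(f,[0,100]).round(1))
```

```text
top 0 1.9 62.0 px [202.34 216.08] C [476.1 283. ] yaw 18.6 e [-28.7  31.7] f [-23.9  24.5]
top 0 2.2 92.7 px [202.3  215.81] C [477.1 283.2] yaw 13.1 e [-31.2  31.7] f [-25.7  25.5]
top 0 2.5 120.2 px [202.28 215.64] C [477.7 283.3] yaw 11.8 e [-33.1  32.3] f [-26.8  26.6]
top 1 2.5 84.5 px [202.33 216.36] C [475.1 283. ] yaw 5.8 e [-21.   24.8] f [-17.   16.7]
side 1 1.9 43.6 px [261.81 189.62] C [474.6 278.2] yaw 3.9 e [-19.7  20.6] f [-15.   15.6]
side 1 2.2 36.4 px [261.79 189.59] C [474.6 278.4] yaw 1.1 e [-18.8  19.7] f [-13.3  13.6]
side 1 2.5 29.9 px [261.75 189.58] C [474.5 278.5] yaw -0.6 e [-18.1  18.4] f [-11.6  12.1]
```

Emit:
play_rows --moves '[{"claw": -0.13,"delta_pos": [0.0,0.0,-0.003],"twist": [0,0,0]},{"claw": -0.13,"delta_pos": [0.0003,0.0013,-0.003],"twist": [0,0,0]},{"claw": -0.13,"delta_pos": [0.0003,0.0013,-0.001],"twist": [0,0,0]},{"claw": -0.13,"delta_pos": [0.0003,0.0013,0.0],"twist": [0,0,0]},{"claw": -0.13,"delta_pos": [0.0003,0.0013,0.0],"twist": [0,0,0]}]'

```text
t: 6.35
eef_pos: [503.1, 288.1, 105.3]
orientation: [-0.301, 3.127, 0.0]
ft_force: [0.5, 0.4, 2.7]
grip_width: 37.3
grasp_force: 3.5
```

Emit:
play_rows --moves '[{"claw": -0.13,"delta_pos": [0.0,0.0,-0.003],"twist": [0,0,0]},{"claw": -0.13,"delta_pos": [0.001,0.0,-0.003],"twist": [0,0,0]},{"claw": -0.13,"delta_pos": [0.001,0.0,-0.001],"twist": [0,0,0]},{"claw": -0.13,"delta_pos": [0.001,0.0,0.0],"twist": [0,0,0]},{"claw": -0.13,"delta_pos": [0.001,0.0,0.0],"twist": [0,0,0]}]'

```text
t: 6.85
eef_pos: [502.1, 287.9, 105.3]
orientation: [-0.301, 3.127, 0.0]
ft_force: [-0.2, 0.9, 0.9]
grip_width: 37.3
grasp_force: 3.5
```

Emit:
play_rows --moves '[{"claw": -0.13,"delta_pos": [0.0,0.0,0.0006],"twist": [0,0,0]},{"claw": -0.13,"delta_pos": [0.0,0.0,0.0012],"twist": [0,0,0]},{"claw": -0.13,"delta_pos": [0.0,0.0,0.0012],"twist": [0,0,0]}]'

```text
t: 7.15
eef_pos: [502.1, 287.9, 104.2]
orientation: [-0.301, 3.127, 0.0]
ft_force: [-0.4, 0.6, 4.4]
grip_width: 37.4
grasp_force: 3.2
```

Emit:
play_rows --moves '[{"claw": -0.13,"delta_pos": [0.0,0.0,-0.01],"twist": [0,0,0]},{"claw": -0.13,"delta_pos": [0.0,0.0,-0.022],"twist": [0,0,0]},{"claw": -0.13,"delta_pos": [0.0,0.0,-0.022],"twist": [0,0,0]},{"claw": -0.13,"delta_pos": [0.0,0.0,-0.022],"twist": [0,0,0]}]'

```text
t: 7.55
eef_pos: [502.2, 288.0, 126.7]
orientation: [-0.301, 3.126, 0.0]
ft_force: [-0.1, -0.3, -0.9]
grip_width: 37.4
grasp_force: 3.6
```

Run:
```python
from mv import *
S=np.mean([bot.grab_frame('side')[:,:,::-1].astype(float) for _ in range(6)],0);np.save('s4.npy',S)
st();p=bot.get_state()['eef_pos']
A=np.load('s2.npy')
for I,P in((A,np.array([503.98,286.51,125.54])),(S,p)):
  k=8;x0,y0=262,155
  u=cv2.resize(I[y0:176,x0:280].astype(np.float32),None,fx=k,fy=k,interpolation=cv2.INTER_CUBIC)
  m=(u[...,2]>2.2*u[...,1])&(u[...,2]>60);
  rows=np.where(m.sum(1)>2*k)[0];ys,xs=np.where(m[4*k:]) ;print('red bottom row',rows.max()/k+y0,'guard centroid',xs.mean()/k+x0,(ys.mean()+32)/k+y0,'proj ref',proj('side',P-[0,0,35]).round(2))
  # jaw dark profile: gray darkness vs rows at pin columns
  g=cv2.cvtColor(I.astype(np.float32),cv2.COLOR_BGR2GRAY)
# image difference to align: phase correlation of jaw patch
a=A[165:182,264:277].astype(np.float32).mean(2);b=S[165:182,264:277].astype(np.float32).mean(2)
print('jaw shift',cv2.phaseCorrelate(a,b))
a=A[184:197,252:276].astype(np.float32).mean(2);b=S[184:197,252:276].astype(np.float32).mean(2)
print('ring shift',cv2.phaseCorrelate(a,b))
print((S[176:193,264:277,0]).round().astype(int))
```

```text
t 7.85 p [501.89 287.78 125.87] F [-0.1  0.1 -1.5] M [-0.01 -0.    0.04] w 37.1 g 3.6149980779737234
red bottom row 167.0 guard centroid 270.51064425770306 163.72142857142856 proj ref [270.12 162.87]
red bottom row 165.0 guard centroid 269.7997843278217 162.45884255930986 proj ref [269.36 162.68]
jaw shift ((-0.5767792079044813, -0.13574482023356538), 0.6015649261298003)
ring shift ((0.12833405958627075, 0.4731369299719379), 0.9869354316757785)
[[137 136 136 129  74  52  50  49  56  86 134 140 140]
 [138 137 136 129  77  54  51  50  56  84 133 140 140]
 [138 137 136 130  94  67  65  53  56  84 132 140 140]
 [138 137 136 134 121 108  97  61  56  80 129 139 140]
 [138 137 137 136 134 129 116  72  58  80 128 139 139]
 [138 137 137 136 136 135 127  99  82  98 133 136 128]
 [138 137 137 137 136 136 134 124 111 121 132 130 118]
 [138 136 135 134 134 132 131 129 124 126 123 120 116]
 [137 131 130 129 128 127 126 127 126 122 117 117 122]
 [123 119 120 124 118 112 112 124 126 123 122 122 125]
 [ 90  91  93 102  91  83  86 105 124 126 126 126 120]
 [ 72  72  71  73  63  58  63  77 106 124 127 125 118]
 [107 107 104  92  71  59  62  61  79 108 123 124 122]
 [125 125 124 115  96  71  62  60  63  80 103 109 118]
 [126 125 123 109  90  67  58  69  79  77  94  95 102]
 [112 109 100  82  66  63  82 105 112 110 115 110  94]
 [ 84  80  67  62  70  85 112 124 126 125 126 122  99]]
```

Emit:
play_rows --moves '[{"claw": -0.13,"delta_pos": [-0.0014,-0.0026,0.015],"twist": [0,0,0]},{"claw": -0.13,"delta_pos": [-0.0014,-0.0026,0.02],"twist": [0,0,0]},{"claw": -0.13,"delta_pos": [-0.0014,-0.0026,0.0215],"twist": [0,0,0]},{"claw": -0.13,"delta_pos": [-0.0014,-0.0026,0.0215],"twist": [0,0,0]},{"claw": -0.13,"delta_pos": [-0.0014,-0.0026,0.0215],"twist": [0,0,0]}]'

```text
t: 8.35
eef_pos: [504.0, 285.7, 105.0]
orientation: [-0.301, 3.127, 0.0]
ft_force: [0.4, 0.3, -1.3]
grip_width: 37.2
grasp_force: 3.6
```

Emit:
play_rows --moves '[{"claw": -0.13,"delta_pos": [0,0,0.0007],"twist": [0,0,0]},{"claw": -0.13,"delta_pos": [0,0,0.0015],"twist": [0,0,0]},{"claw": -0.13,"delta_pos": [0,0,0.0015],"twist": [0,0,0]}]'

```text
t: 8.65
eef_pos: [504.0, 285.7, 103.4]
orientation: [-0.302, 3.127, 0.0]
ft_force: [-0.4, -0.4, -2.1]
grip_width: 37.6
grasp_force: 5.6
```

Emit:
play_rows --moves '[{"claw": -0.13,"delta_pos": [0,0,0.0007],"twist": [0,0,0]},{"claw": -0.13,"delta_pos": [0,0,0.0015],"twist": [0,0,0]},{"claw": -0.13,"delta_pos": [0,0,0.0015],"twist": [0,0,0]}]'

```text
t: 8.95
eef_pos: [503.7, 285.5, 101.4]
orientation: [0.301, -3.127, 0.0]
ft_force: [-0.8, 0.6, -2.3]
grip_width: 37.6
grasp_force: 5.8
```

Emit:
play_rows --moves '[{"claw": -0.13,"delta_pos": [0,0,0.0007],"twist": [0,0,0]},{"claw": -0.13,"delta_pos": [0,0,0.0015],"twist": [0,0,0]},{"claw": -0.13,"delta_pos": [0,0,0.0015],"twist": [0,0,0]}]'

```text
t: 9.25
eef_pos: [504.2, 285.7, 100.4]
orientation: [-0.301, 3.126, 0.0]
ft_force: [0.7, -0.6, 4.0]
grip_width: 37.2
grasp_force: 5.9
```

The pins now go about 4 mm deeper than the earlier contact, so they are in the holes. I'll start squeezing in stages.

Emit:
play_rows --moves '[{"claw": -0.2,"delta_pos": [0,0,0],"twist": [0,0,0]},{"claw": -0.26,"delta_pos": [0,0,0],"twist": [0,0,0]},{"claw": -0.32,"delta_pos": [0,0,0.0],"twist": [0,0,0]},{"claw": -0.32,"delta_pos": [0,0,0.0],"twist": [0,0,0]}]'

```text
t: 9.65
eef_pos: [504.6, 285.6, 100.9]
orientation: [-0.301, 3.125, 0.0]
ft_force: [-1.0, -3.3, 11.8]
grip_width: 29.2
grasp_force: 11.5
```

Emit:
play_rows --moves '[{"claw": -0.32,"delta_pos": [0,0,-0.001],"twist": [0,0,0]},{"claw": -0.38,"delta_pos": [0,0,-0.0015],"twist": [0,0,0]},{"claw": -0.38,"delta_pos": [0,0,-0.0015],"twist": [0,0,0]}]'

```text
t: 9.95
eef_pos: [503.9, 285.6, 101.6]
orientation: [0.301, -3.127, 0.0]
ft_force: [-0.5, -0.1, 2.1]
grip_width: 27.0
grasp_force: 15.8
```

Emit:
play_rows --moves '[{"claw": -0.42,"delta_pos": [0,0,-0.0003],"twist": [0,0,0]},{"claw": -0.46,"delta_pos": [0,0,-0.0007],"twist": [0,0,0]},{"claw": -0.5,"delta_pos": [0,0,-0.001],"twist": [0,0,0]},{"claw": -0.5,"delta_pos": [0,0,-0.001],"twist": [0,0,0]}]'

```text
t: 10.35
eef_pos: [503.8, 285.6, 102.6]
orientation: [0.301, -3.127, 0.0]
ft_force: [0.0, -1.0, -1.1]
grip_width: 22.0
grasp_force: 36.3
```

Emit:
play_rows --moves '[{"claw": -0.55,"delta_pos": [0,0,0],"twist": [0,0,0]},{"claw": -0.55,"delta_pos": [0,0,-0.004],"twist": [0,0,0]},{"claw": -0.55,"delta_pos": [0,0,-0.012],"twist": [0,0,0]},{"claw": -0.55,"delta_pos": [0,0,-0.03],"twist": [0,0,0]},{"claw": -0.55,"delta_pos": [0,0,-0.045],"twist": [0,0,0]},{"claw": -0.55,"delta_pos": [0,0,-0.045],"twist": [0,0,0]}]'

```text
t: 10.95
eef_pos: [505.0, 286.1, 150.0]
orientation: [-0.301, 3.124, 0.002]
ft_force: [-0.0, 0.0, -3.0]
grip_width: 21.2
grasp_force: 59.2
```

Run:
```python
from mv import *
S=np.mean([bot.grab_frame('side')[:,:,::-1].astype(float) for _ in range(4)],0);np.save('s5.npy',S)
T=bot.grab_frame('top')[:,:,::-1]
st()
o=np.zeros((600,800,3),np.uint8)
o[:,:500]=cv2.resize(S[145:205,240:290].astype(np.uint8),(500,600),interpolation=cv2.INTER_CUBIC)
o[:,500:]=cv2.resize(T[190:230,190:210].astype(np.uint8),(300,600),interpolation=cv2.INTER_CUBIC)
cv2.imwrite('pics/crop5.png',np.clip(o*1.3,0,255).astype(np.uint8))
```

```text
t 11.2 p [503.5  285.43 146.95] F [ 0.  -0.6 -1. ] M [-0.01  0.03  0.  ] w 20.9 g 59.19610720127821
```

View pics/crop5.png

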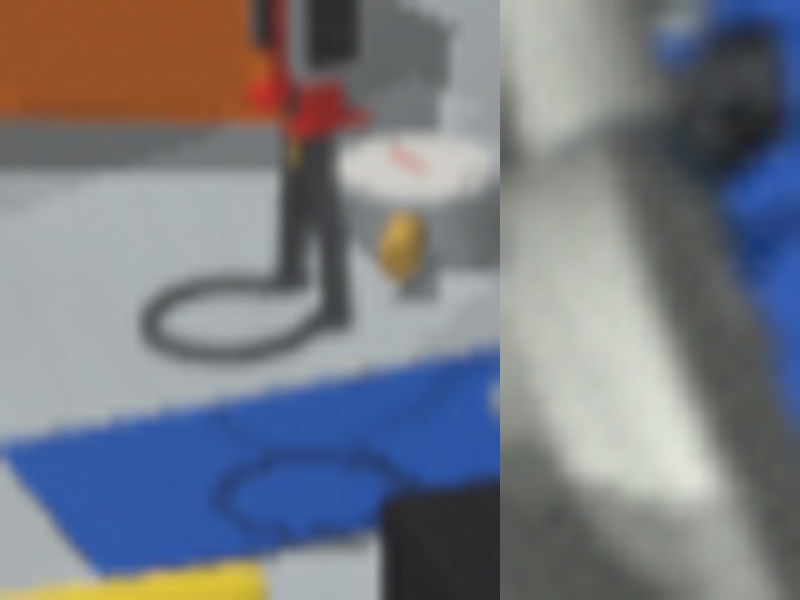

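The spread ring hangs on both pins, with its ellipse centre at about side (262.9,176.4). I'll carry it to the head.

Emit:
play_rows --moves '[{"claw": -0.55,"delta_pos": [0,0,-0.03],"twist": [0,0,0]},{"claw": -0.55,"delta_pos": [0,0,-0.065],"twist": [0,0,0]},{"claw": -0.55,"delta_pos": [0.002,-0.02,-0.08],"twist": [0,0,0]},{"claw": -0.55,"delta_pos": [0.005,-0.06,-0.08],"twist": [0,0,0]},{"claw": -0.55,"delta_pos": [0.0085,-0.1,-0.08],"twist": [0,0,0]},{"claw": -0.55,"delta_pos": [0.012,-0.145,-0.08],"twist": [0,0,0]},{"claw": -0.55,"delta_pos": [0.0155,-0.19,-0.08],"twist": [0,0,0]},{"claw": -0.55,"delta_pos": [0.0195,-0.235,-0.08],"twist": [0,0,0]}]'

```text
t: 12.0
eef_pos: [529.4, 49.5, 227.1]
orientation: [0.302, -3.126, -0.0]
ft_force: [2.1, -0.1, -1.0]
grip_width: 21.0
grasp_force: 59.1
```

Emit:
play_rows --moves '[{"claw": -0.55,"delta_pos": [0.0035,-0.045,0],"twist": [0,0,0]},{"claw": -0.55,"delta_pos": [0.007,-0.09,0],"twist": [0,0,0]},{"claw": -0.55,"delta_pos": [0.011,-0.135,0],"twist": [0,0,0]},{"claw": -0.55,"delta_pos": [0.015,-0.175,0],"twist": [0,0,0]},{"claw": -0.55,"delta_pos": [0.017,-0.205,0],"twist": [0,0,0]},{"claw": -0.55,"delta_pos": [0.018,-0.225,0],"twist": [0,0,0]},{"claw": -0.55,"delta_pos": [0.019,-0.234,0],"twist": [0,0,0]},{"claw": -0.55,"delta_pos": [0.019,-0.234,0.005],"twist": [0,0,0]}]'

```text
t: 12.8
eef_pos: [555.8, -182.8, 222.4]
orientation: [-0.3, 3.127, -0.0]
ft_force: [1.1, 1.0, -2.2]
grip_width: 21.1
grasp_force: 59.2
```

Run:
```python
from mv import *
S=np.mean([bot.grab_frame('side')[:,:,::-1].astype(float) for _ in range(4)],0);np.save('s6.npy',S)
T=bot.grab_frame('top')[:,:,::-1]
st();print(bot.get_state()['orientation'])
o=np.zeros((600,800,3),np.uint8)
o[:,:500]=cv2.resize(S[200:260,305:355].astype(np.uint8),(500,600),interpolation=cv2.INTER_CUBIC)
o[:,500:]=cv2.resize(T[170:230,320:350].astype(np.uint8),(300,600),interpolation=cv2.INTER_CUBIC)
cv2.imwrite('pics/crop6.png',np.clip(o*1.2,0,255).astype(np.uint8))
```

```text
t 13.05 p [ 555.59 -181.01  222.56] F [-0.3  0.5 -1.6] M [ 0.   -0.01 -0.01] w 21.1 g 59.15462435223162
[ 3.03247406e-01 -3.12657004e+00 -5.54334026e-04]
```

View pics/crop6.png

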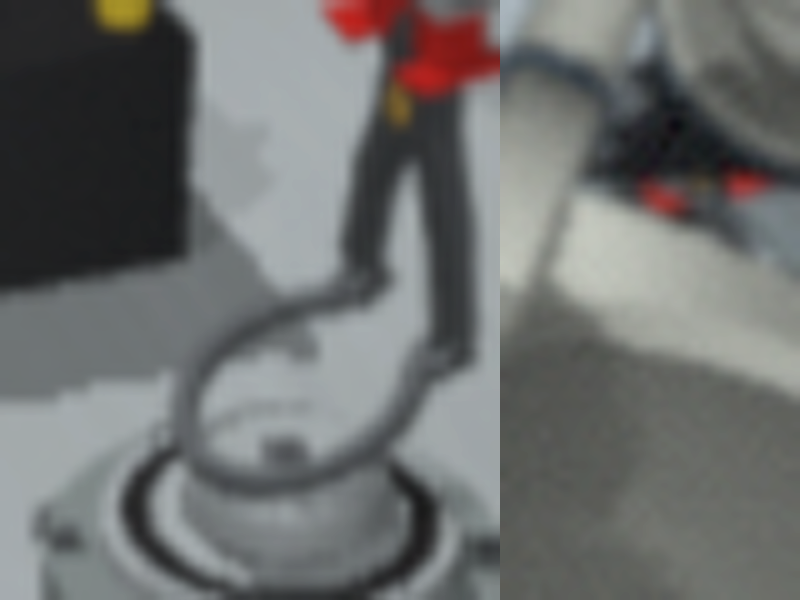

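The side crop shows the ring above the shaft with its lugs at (341,228) and (350,235). Its back is at about (323.5,243), which looks drooped. I'll quantify the tilt.

Run:
```python
from mv import *
s=bot.get_state();p=s['eef_pos'];R=Ro.from_rotvec(s['orientation']).as_matrix();rx=-R[:,0];ry=R[:,1]
k=lambda q:((q-[305,200]+.45)*10).round().astype(int).tolist()
H=p.copy();H[2]=p[2]-96.3
print('shaft hole',k(proj('side',[528.3,-187.5,99])))
print('lugs',[k(proj('side',H+e*ry*16.5)) for e in(1,-1)])
for tilt in(0,10,20,30):
    c,sn=np.cos(np.radians(tilt)),np.sin(np.radians(tilt)); a=rx*c+np.array([0,0,sn])
    C=H-27*a
    print(tilt,'ctr',k(proj('side',C)),[k(proj('side',C+25.5*(np.cos(t)*-a+np.sin(t)*ry))) for t in np.radians([-90,-45,0,45,90])])
```

```text
shaft hole [280, 444]
lugs [[356, 264], [443, 340]]
0 ctr [290, 331] [[356, 393], [261, 395], [184, 360], [171, 309], [226, 273]]
10 ctr [290, 350] [[356, 411], [262, 427], [185, 396], [172, 340], [226, 291]]
20 ctr [293, 367] [[360, 429], [268, 455], [193, 429], [178, 368], [230, 308]]
30 ctr [300, 382] [[366, 444], [279, 480], [206, 458], [190, 392], [237, 322]]
```

The ring has drooped about 25-30°, so it swung during the fast transport. I'll level it by pressing it gently flat on the free table between the block and the head, then carry it slowly.

Emit:
play_rows --moves '[{"claw": -0.55,"delta_pos": [-0.002,0.01,0],"twist": [0,0,0]},{"claw": -0.55,"delta_pos": [-0.006,0.032,0],"twist": [0,0,0]},{"claw": -0.55,"delta_pos": [-0.012,0.062,0],"twist": [0,0,0]},{"claw": -0.55,"delta_pos": [-0.018,0.094,0],"twist": [0,0,0]},{"claw": -0.55,"delta_pos": [-0.0235,0.122,0],"twist": [0,0,0]},{"claw": -0.55,"delta_pos": [-0.027,0.141,0.01],"twist": [0,0,0]},{"claw": -0.55,"delta_pos": [-0.0285,0.148,0.03],"twist": [0,0,0]},{"claw": -0.55,"delta_pos": [-0.0285,0.148,0.055],"twist": [0,0,0]}]'

```text
t: 13.85
eef_pos: [555.7, -29.1, 168.1]
orientation: [-0.305, 3.125, -0.0]
ft_force: [0.8, 0.4, -1.6]
grip_width: 20.6
grasp_force: 59.1
```

Emit:
play_rows --moves '[{"claw": -0.55,"delta_pos": [0,0,0.025],"twist": [0,0,0]},{"claw": -0.55,"delta_pos": [0,0,0.04],"twist": [0,0,0]},{"claw": -0.55,"delta_pos": [0,0,0.048],"twist": [0,0,0]},{"claw": -0.55,"delta_pos": [0,0,0.053],"twist": [0,0,0]},{"claw": -0.55,"delta_pos": [0,0,0.058],"twist": [0,0,0]},{"claw": -0.55,"delta_pos": [0,0,0.0605],"twist": [0,0,0]},{"claw": -0.55,"delta_pos": [0,0,0.0605],"twist": [0,0,0]}]'

```text
t: 14.55
eef_pos: [555.5, -31.4, 107.3]
orientation: [-0.301, 3.127, -0.0]
ft_force: [-0.3, -0.2, -1.4]
grip_width: 20.9
grasp_force: 59.2
```

Emit:
play_rows --moves '[{"claw": -0.55,"delta_pos": [0,0,0.003],"twist": [0,0,0]},{"claw": -0.55,"delta_pos": [0,0,0.006],"twist": [0,0,0]},{"claw": -0.55,"delta_pos": [0,0,0.007],"twist": [0,0,0]},{"claw": -0.55,"delta_pos": [0,0,0.0075],"twist": [0,0,0]},{"claw": -0.55,"delta_pos": [0,0,0.0075],"twist": [0,0,0]}]'

```text
t: 15.05
eef_pos: [555.4, -31.4, 99.6]
orientation: [0.301, -3.127, -0.0]
ft_force: [0.6, 0.1, -1.4]
grip_width: 21.0
grasp_force: 59.2
```

Emit:
play_rows --moves '[{"claw": -0.55,"delta_pos": [0,0,0.0008],"twist": [0,0,0]},{"claw": -0.55,"delta_pos": [0,0,0.0016],"twist": [0,0,0]},{"claw": -0.55,"delta_pos": [0,0,0.0016],"twist": [0,0,0]}]'

```text
t: 15.35
eef_pos: [555.4, -31.5, 98.0]
orientation: [-0.301, 3.127, -0.0]
ft_force: [0.7, 0.8, -0.7]
grip_width: 21.2
grasp_force: 59.3
```

Emit:
play_rows --moves '[{"claw": -0.55,"delta_pos": [0,0,0.0006],"twist": [0,0,0]},{"claw": -0.55,"delta_pos": [0,0,0.0008],"twist": [0,0,0]}]'

```text
t: 15.55
eef_pos: [555.8, -31.5, 97.7]
orientation: [-0.301, 3.126, -0.0]
ft_force: [-0.8, 0.4, 9.6]
grip_width: 21.0
grasp_force: 60.3
```

Emit:
play_rows --moves '[{"claw": -0.55,"delta_pos": [0,0,-0.0015],"twist": [0,0,0]},{"claw": -0.55,"delta_pos": [0,0,-0.006],"twist": [0,0,0]},{"claw": -0.55,"delta_pos": [0,0,-0.015],"twist": [0,0,0]},{"claw": -0.55,"delta_pos": [0,0,-0.03],"twist": [0,0,0]},{"claw": -0.55,"delta_pos": [0,0,-0.048],"twist": [0,0,0]},{"claw": -0.55,"delta_pos": [0,0,-0.066],"twist": [0,0,0]},{"claw": -0.55,"delta_pos": [0,0,-0.084],"twist": [0,0,0]},{"claw": -0.55,"delta_pos": [0,0,-0.1],"twist": [0,0,0]}]'

```text
t: 16.35
eef_pos: [555.4, -31.4, 198.8]
orientation: [-0.301, 3.126, -0.0]
ft_force: [0.3, 0.1, -2.1]
grip_width: 21.1
grasp_force: 59.2
```

Emit:
play_rows --moves '[{"claw": -0.55,"delta_pos": [0,0,-0.01],"twist": [0,0,0]},{"claw": -0.55,"delta_pos": [0.0006,-0.003,-0.013],"twist": [0,0,0]},{"claw": -0.55,"delta_pos": [0.002,-0.01,-0.015],"twist": [0,0,0]},{"claw": -0.55,"delta_pos": [0.004,-0.02,-0.015],"twist": [0,0,0]},{"claw": -0.55,"delta_pos": [0.0065,-0.033,-0.015],"twist": [0,0,0]},{"claw": -0.55,"delta_pos": [0.0095,-0.048,-0.015],"twist": [0,0,0]},{"claw": -0.55,"delta_pos": [0.0125,-0.064,-0.015],"twist": [0,0,0]},{"claw": -0.55,"delta_pos": [0.0155,-0.08,-0.015],"twist": [0,0,0]}]'

```text
t: 17.15
eef_pos: [555.4, -114.7, 212.1]
orientation: [0.301, -3.127, -0.0]
ft_force: [0.2, 1.1, -1.9]
grip_width: 21.1
grasp_force: 59.2
```

Emit:
play_rows --moves '[{"claw": -0.55,"delta_pos": [0.003,-0.016,0],"twist": [0,0,0]},{"claw": -0.55,"delta_pos": [0.006,-0.031,0],"twist": [0,0,0]},{"claw": -0.55,"delta_pos": [0.0087,-0.045,0],"twist": [0,0,0]},{"claw": -0.55,"delta_pos": [0.0108,-0.056,0],"twist": [0,0,0]},{"claw": -0.55,"delta_pos": [0.0122,-0.063,0],"twist": [0,0,0]},{"claw": -0.55,"delta_pos": [0.0128,-0.066,0],"twist": [0,0,0]},{"claw": -0.55,"delta_pos": [0.013,-0.067,0],"twist": [0,0,0]},{"claw": -0.55,"delta_pos": [0.013,-0.067,0],"twist": [0,0,0]}]'

```text
t: 17.95
eef_pos: [555.5, -180.8, 212.3]
orientation: [0.302, -3.127, -0.0]
ft_force: [-0.4, -0.5, -1.2]
grip_width: 21.2
grasp_force: 59.2
```

Run:
```python
from mv import *
S=np.mean([bot.grab_frame('side')[:,:,::-1].astype(float) for _ in range(6)],0);np.save('s7.npy',S)
st()
s=bot.get_state();p=s['eef_pos'];R=Ro.from_rotvec(s['orientation']).as_matrix();rx=-R[:,0];ry=R[:,1]
k=lambda q:((q-[305,200]+.45)*10).round().astype(int).tolist()
H=p.copy();H[2]=p[2]-95.5
print('shaft hole',k(proj('side',[528.3,-187.5,99])))
print('lugs',[k(proj('side',H+e*ry*16.5)) for e in(1,-1)])
for tilt in(0,10):
    c,sn=np.cos(np.radians(tilt)),np.sin(np.radians(tilt)); a=rx*c+np.array([0,0,sn])
    C=H-27*a
    print(tilt,'ctr',k(proj('side',C)),[k(proj('side',C+25.5*(np.cos(t)*-a+np.sin(t)*ry))) for t in np.radians([-90,-45,0,45,90])])
o=cv2.resize(S[200:260,305:355].astype(np.uint8),(500,600),interpolation=cv2.INTER_CUBIC)
cv2.imwrite('pics/crop7.png',np.clip(o*1.2,0,255).astype(np.uint8))
```

```text
t 18.25 p [ 555.54 -180.9   212.3 ] F [-1.1  0.1 -1.5] M [-0.05 -0.03  0.02] w 21.0 g 59.170106523670256
shaft hole [280, 444]
lugs [[353, 302], [438, 378]]
0 ctr [286, 369] [[352, 431], [258, 434], [181, 398], [168, 347], [223, 310]]
10 ctr [286, 388] [[352, 450], [258, 465], [182, 434], [169, 377], [224, 328]]
```

View pics/crop7.png

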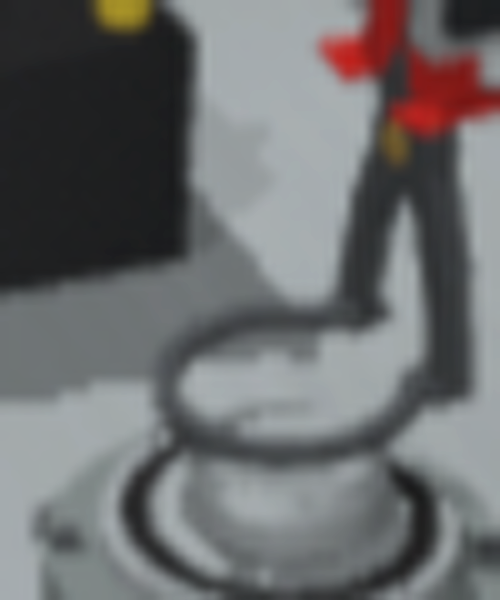

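The ring is now level over the shaft, with its ellipse centred at about side (334.5,238.4) and the shaft hole at about (332.9,244.6). I'll correct laterally and descend with force checks.

Emit:
play_rows --moves '[{"claw": -0.55,"delta_pos": [0.0009,-0.0008,0.003],"twist": [0,0,0]},{"claw": -0.55,"delta_pos": [0.0018,-0.0017,0.008],"twist": [0,0,0]},{"claw": -0.55,"delta_pos": [0.0018,-0.0017,0.013],"twist": [0,0,0]},{"claw": -0.55,"delta_pos": [0.0018,-0.0017,0.016],"twist": [0,0,0]},{"claw": -0.55,"delta_pos": [0.0018,-0.0017,0.018],"twist": [0,0,0]},{"claw": -0.55,"delta_pos": [0.0018,-0.0017,0.018],"twist": [0,0,0]}]'

```text
t: 18.85
eef_pos: [553.9, -183.1, 193.9]
orientation: [0.301, -3.127, -0.0]
ft_force: [0.5, -0.2, -1.6]
grip_width: 20.9
grasp_force: 59.2
```

Emit:
play_rows --moves '[{"claw": -0.55,"delta_pos": [0,0,0.0005],"twist": [0,0,0]},{"claw": -0.55,"delta_pos": [0,0,0.001],"twist": [0,0,0]},{"claw": -0.55,"delta_pos": [0,0,0.001],"twist": [0,0,0]}]'

```text
t: 19.15
eef_pos: [554.1, -183.2, 193.3]
orientation: [-0.302, 3.127, -0.0]
ft_force: [0.5, -0.1, -1.2]
grip_width: 20.8
grasp_force: 59.2
```

Ring bottom is at about 95.5. I'll continue in 1 mm steps.

Emit:
play_rows --moves '[{"claw": -0.55,"delta_pos": [0,0,0.0006],"twist": [0,0,0]},{"claw": -0.55,"delta_pos": [0,0,0.0012],"twist": [0,0,0]},{"claw": -0.55,"delta_pos": [0,0,0.0012],"twist": [0,0,0]}]'

```text
t: 19.45
eef_pos: [554.0, -183.1, 192.0]
orientation: [0.302, -3.127, -0.0]
ft_force: [0.2, 0.1, -1.0]
grip_width: 21.2
grasp_force: 59.2
```

Emit:
play_rows --moves '[{"claw": -0.55,"delta_pos": [0,0,0.0006],"twist": [0,0,0]},{"claw": -0.55,"delta_pos": [0,0,0.0012],"twist": [0,0,0]},{"claw": -0.55,"delta_pos": [0,0,0.0012],"twist": [0,0,0]}]'

```text
t: 19.75
eef_pos: [554.0, -183.1, 190.8]
orientation: [0.301, -3.127, -0.0]
ft_force: [-0.7, -0.1, -1.7]
grip_width: 21.1
grasp_force: 59.2
```

Emit:
play_rows --moves '[{"claw": -0.55,"delta_pos": [0,0,0.0008],"twist": [0,0,0]},{"claw": -0.55,"delta_pos": [0,0,0.0018],"twist": [0,0,0]},{"claw": -0.55,"delta_pos": [0,0,0.0025],"twist": [0,0,0]},{"claw": -0.55,"delta_pos": [0,0,0.0025],"twist": [0,0,0]}]'

```text
t: 20.15
eef_pos: [554.0, -183.1, 188.2]
orientation: [0.301, -3.127, -0.0]
ft_force: [0.4, -0.5, -2.4]
grip_width: 21.1
grasp_force: 59.2
```

Emit:
play_rows --moves '[{"claw": -0.55,"delta_pos": [0,0,0.0008],"twist": [0,0,0]},{"claw": -0.55,"delta_pos": [0,0,0.0018],"twist": [0,0,0]},{"claw": -0.55,"delta_pos": [0,0,0.0025],"twist": [0,0,0]},{"claw": -0.55,"delta_pos": [0,0,0.0025],"twist": [0,0,0]}]'

```text
t: 20.55
eef_pos: [554.0, -183.1, 185.7]
orientation: [0.301, -3.127, -0.0]
ft_force: [-0.5, 0.3, -2.5]
grip_width: 21.0
grasp_force: 59.2
```

Run:
```python
from mv import *
S=np.mean([bot.grab_frame('side')[:,:,::-1].astype(float) for _ in range(5)],0);np.save('s8.npy',S)
st()
s=bot.get_state();p=s['eef_pos'];R=Ro.from_rotvec(s['orientation']).as_matrix();rx=-R[:,0];ry=R[:,1]
k=lambda q:((q-[310,215]+.45)*12).round().astype(int).tolist()
H=p.copy();H[2]=p[2]-95.5
print('lugs',[k(proj('side',H+e*ry*16.5)) for e in(1,-1)])
C=H-27*rx
print('ctr',k(proj('side',C)),[k(proj('side',C+25.5*(np.cos(t)*-rx+np.sin(t)*ry))) for t in np.radians([-90,-45,0,45,90])])
o=cv2.resize(S[215:265,310:355].astype(np.uint8),(540,600),interpolation=cv2.INTER_CUBIC)
cv2.imwrite('pics/crop8.png',np.clip(o*1.2,0,255).astype(np.uint8))
```

```text
t 20.8 p [ 554.11 -183.14  185.88] F [ 0.6  0.5 -1.3] M [-0.    0.05 -0.01] w 21.2 g 59.16984140407294
lugs [[350, 313], [452, 408]]
ctr [271, 397] [[349, 473], [237, 477], [146, 433], [131, 369], [197, 324]]
```

View pics/crop8.png

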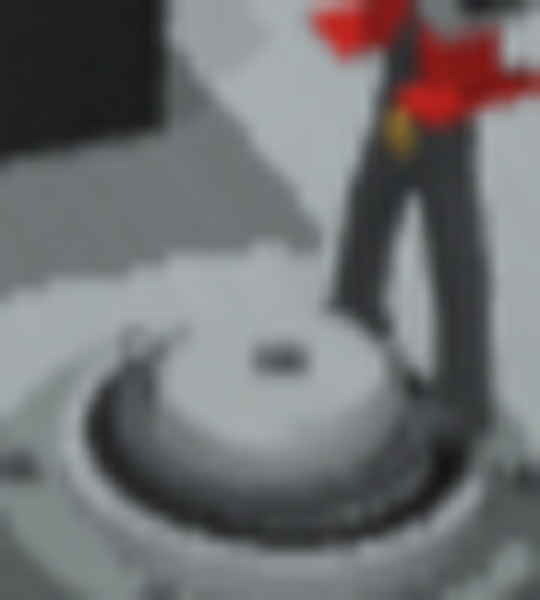

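The ring encircles the shaft and sits just above the bearing face. I'll lower it to contact.

Emit:
play_rows --moves '[{"claw": -0.55,"delta_pos": [0,0,0.001],"twist": [0,0,0]},{"claw": -0.55,"delta_pos": [0,0,0.0025],"twist": [0,0,0]},{"claw": -0.55,"delta_pos": [0,0,0.004],"twist": [0,0,0]},{"claw": -0.55,"delta_pos": [0,0,0.0045],"twist": [0,0,0]},{"claw": -0.55,"delta_pos": [0,0,0.0045],"twist": [0,0,0]}]'

```text
t: 21.3
eef_pos: [554.1, -183.2, 181.3]
orientation: [0.301, -3.127, -0.0]
ft_force: [0.3, -0.2, -0.8]
grip_width: 20.9
grasp_force: 59.2
```

Emit:
play_rows --moves '[{"claw": -0.55,"delta_pos": [0,0,0.0005],"twist": [0,0,0]},{"claw": -0.55,"delta_pos": [0,0,0.001],"twist": [0,0,0]},{"claw": -0.55,"delta_pos": [0,0,0.001],"twist": [0,0,0]}]'

```text
t: 21.6
eef_pos: [554.1, -183.2, 180.4]
orientation: [-0.301, 3.127, -0.0]
ft_force: [-0.8, -0.1, 1.0]
grip_width: 20.7
grasp_force: 59.5
```

Contact with the spring is as expected (net about 2.6 N). I'll continue to the stop.

Emit:
play_rows --moves '[{"claw": -0.55,"delta_pos": [0,0,0.0005],"twist": [0,0,0]},{"claw": -0.55,"delta_pos": [0,0,0.001],"twist": [0,0,0]},{"claw": -0.55,"delta_pos": [0,0,0.0013],"twist": [0,0,0]},{"claw": -0.55,"delta_pos": [0,0,0.0013],"twist": [0,0,0]}]'

```text
t: 22.0
eef_pos: [554.1, -183.2, 179.1]
orientation: [-0.301, 3.127, -0.0]
ft_force: [-0.1, 0.2, 3.8]
grip_width: 21.4
grasp_force: 59.6
```

Emit:
play_rows --moves '[{"claw": -0.55,"delta_pos": [0,0,0.0004],"twist": [0,0,0]},{"claw": -0.55,"delta_pos": [0,0,0.0008],"twist": [0,0,0]},{"claw": -0.55,"delta_pos": [0,0,0.0008],"twist": [0,0,0]}]'

```text
t: 22.3
eef_pos: [554.1, -183.2, 178.3]
orientation: [-0.302, 3.127, -0.0]
ft_force: [-1.1, 0.6, 3.6]
grip_width: 21.5
grasp_force: 59.7
```

Emit:
play_rows --moves '[{"claw": -0.55,"delta_pos": [0,0,0.0002],"twist": [0,0,0]},{"claw": -0.55,"delta_pos": [0,0,0.0003],"twist": [0,0,0]},{"claw": -0.55,"delta_pos": [0,0,0.0003],"twist": [0,0,0]}]'

```text
t: 22.6
eef_pos: [554.1, -183.2, 178.0]
orientation: [-0.302, 3.127, -0.0]
ft_force: [0.1, 0.2, 3.4]
grip_width: 20.8
grasp_force: 59.8
```

Emit:
play_rows --moves '[{"claw": -0.55,"delta_pos": [0,0,0.0001],"twist": [0,0,0]},{"claw": -0.55,"delta_pos": [0,0,0.0002],"twist": [0,0,0]},{"claw": -0.55,"delta_pos": [0,0,0.0002],"twist": [0,0,0]}]'

```text
t: 22.9
eef_pos: [554.1, -183.2, 177.9]
orientation: [-0.301, 3.127, -0.0]
ft_force: [-0.5, 0.1, 5.8]
grip_width: 20.8
grasp_force: 59.9
```

Emit:
play_rows --moves '[{"claw": -0.55,"delta_pos": [0,0,0.0001],"twist": [0,0,0]},{"claw": -0.55,"delta_pos": [0,0,0.0002],"twist": [0,0,0]},{"claw": -0.55,"delta_pos": [0,0,0.0002],"twist": [0,0,0]}]'

```text
t: 23.2
eef_pos: [554.2, -183.2, 177.8]
orientation: [-0.301, 3.127, -0.0]
ft_force: [-0.8, 0.6, 6.5]
grip_width: 21.0
grasp_force: 60.0
```

Emit:
play_rows --moves '[{"claw": -0.48,"delta_pos": [0,0,0],"twist": [0,0,0]},{"claw": -0.45,"delta_pos": [0,0,0.0002],"twist": [0,0,0]},{"claw": -0.43,"delta_pos": [0,0,0.0003],"twist": [0,0,0]}]'

```text
t: 23.5
eef_pos: [554.2, -183.2, 177.5]
orientation: [-0.301, 3.127, -0.0]
ft_force: [-0.7, -1.0, 8.0]
grip_width: 24.7
grasp_force: 18.6
```

Emit:
play_rows --moves '[{"claw": -0.4,"delta_pos": [0,0,0.0001],"twist": [0,0,0]},{"claw": -0.37,"delta_pos": [0,0,0.0002],"twist": [0,0,0]},{"claw": -0.34,"delta_pos": [0,0,0.0002],"twist": [0,0,0]}]'

```text
t: 23.8
eef_pos: [554.2, -183.2, 177.2]
orientation: [-0.301, 3.127, -0.0]
ft_force: [-0.8, -0.5, 5.7]
grip_width: 28.2
grasp_force: 8.4
```

Emit:
play_rows --moves '[{"claw": -0.3,"delta_pos": [0,0,0.0002],"twist": [0,0,0]},{"claw": -0.26,"delta_pos": [0,0,0.0003],"twist": [0,0,0]},{"claw": -0.23,"delta_pos": [0,0,0.0003],"twist": [0,0,0]}]'

```text
t: 24.1
eef_pos: [554.1, -183.2, 176.8]
orientation: [-0.301, 3.127, -0.0]
ft_force: [-0.4, -1.0, 4.4]
grip_width: 33.1
grasp_force: 6.6
```

Emit:
play_rows --moves '[{"claw": -0.2,"delta_pos": [0,0,0.0001],"twist": [0,0,0]},{"claw": -0.16,"delta_pos": [0,0,0.0002],"twist": [0,0,0]},{"claw": -0.13,"delta_pos": [0,0,0.0002],"twist": [0,0,0]},{"claw": -0.13,"delta_pos": [0,0,0.0002],"twist": [0,0,0]}]'

```text
t: 24.5
eef_pos: [554.0, -183.1, 176.5]
orientation: [0.301, -3.127, -0.0]
ft_force: [0.0, -0.6, 4.0]
grip_width: 37.1
grasp_force: 4.4
```

Jaw contact at width 37 means the ring closed fully; stuck on the 43 mm shaft, it would hold the jaws near 31 mm. I'll withdraw the pins.

Emit:
play_rows --moves '[{"claw": -0.13,"delta_pos": [0,0,-0.0008],"twist": [0,0,0]},{"claw": -0.13,"delta_pos": [0,0,-0.0018],"twist": [0,0,0]},{"claw": -0.13,"delta_pos": [0,0,-0.0028],"twist": [0,0,0]},{"claw": -0.13,"delta_pos": [0,0,-0.0028],"twist": [0,0,0]}]'

```text
t: 24.9
eef_pos: [553.9, -183.1, 179.3]
orientation: [0.301, -3.127, -0.0]
ft_force: [-0.9, -0.4, -0.9]
grip_width: 37.5
grasp_force: 4.7
```

Emit:
play_rows --moves '[{"claw": -0.13,"delta_pos": [0,0,-0.001],"twist": [0,0,0]},{"claw": -0.13,"delta_pos": [0,0,-0.002],"twist": [0,0,0]},{"claw": -0.13,"delta_pos": [0,0,-0.003],"twist": [0,0,0]},{"claw": -0.13,"delta_pos": [0,0,-0.003],"twist": [0,0,0]}]'

```text
t: 25.3
eef_pos: [554.1, -183.2, 182.6]
orientation: [-0.301, 3.127, -0.0]
ft_force: [0.2, -0.1, -2.1]
grip_width: 37.3
grasp_force: 3.6
```

Emit:
play_rows --moves '[{"claw": -0.13,"delta_pos": [0,0,-0.01],"twist": [0,0,0]},{"claw": -0.13,"delta_pos": [0,0,-0.025],"twist": [0,0,0]},{"claw": -0.13,"delta_pos": [0,0,-0.035],"twist": [0,0,0]},{"claw": -0.13,"delta_pos": [0,0,-0.035],"twist": [0,0,0]}]'

```text
t: 25.7
eef_pos: [554.8, -183.5, 219.1]
orientation: [-0.301, 3.125, -0.002]
ft_force: [0.0, -0.3, -1.8]
grip_width: 37.1
grasp_force: 3.6
```

Run:
```python
from mv import *
S=np.mean([bot.grab_frame('side')[:,:,::-1].astype(float) for _ in range(5)],0);np.save('s9.npy',S)
st()
A=np.load('avg_side.npy')
g=S.mean(2);a=A.mean(2)
# difference to the original picture around the shaft: the dark ring should show up
D=(g-a)[238:262,312:352].round().astype(int)
for r in range(0,24): print(238+r,' '.join('%4d'%v for v in D[r][::1]))
print('closed lug proj',[proj('side',[528.5+28.9*.98-e*8.8*.19,-188+28.9*.19+e*8.8*.98,84]).round(1) for e in(1,-1)],'back',proj('side',[528.5-25,-188-5,84]).round(1))
```

```text
t 25.95 p [ 553.77 -183.04  216.8 ] F [ 1.6  0.8 -1.8] M [ 0.07 -0.06 -0.06] w 36.9 g 3.647015984170139
238    5    5    6    6    6    5    6    6    6    8   22   42   47   51   51   48   44   29   24   10    6    6    6    6    6    6    6    6    6    6    6    6    6    6    6    6    6    6    6    6
239    6    6    6    6    6    6    6    6    6    6    9   20   26   45   48   51   49   46   40   23    8    6    6    6    6    6    6    6    6    6    6    6    6    6    6    6    6    6    6    6
240    6    6    6    6    6    6    6    6    6    6    7    7   10   21   26   42   40   33   22   18    7    6    6    6    6    6    6    6    6    6    6    6    6    5    6    6    6    6    6    6
241    6    6    6    6    6    6    6    6    6    6    5    5    6    6   10   20   18   14    8    7    6    6    6    6    6    6    6    6    6    6    6    6    6    6    6    6    6    6    6    6
242    6    6    6    6    6    6    6    5    4    2   -1    2    7    0    5    8    7    7    6    6    6    6    6    6    6    6    6    6    5    3    4    6    6    6    6  
[... 3279 characters left out ...]
  5    8
259    5    5    5    5    2   -1    0    8   18    9   12   -1  -15  -27  -37  -18  -13   -3   -7    3   -3   -3   -1    9   12   16   11    5   -3  -10  -19  -17  -27   15   17   14   11    3    4   11
260    5    5    6    5    5    2    0    4    7    9   19    9    2    0  -12  -17  -39  -31  -35  -26  -14   -8   -8  -13  -15  -26  -20  -22  -30  -24    5   10    0   15   17    8    7    4    4    7
261    4    5    5    5    5    5    4    5    7    8    8    7   10   11    7    2   -1    2    1  -12  -14  -12  -12  -13  -15  -14    6    9    0    1   16   16   14    8    8    5    5    5    6    5
closed lug proj [array([341.5, 244.6]), array([346. , 248.8])] back [322. 253.]
```

Run:
```python
from mv import *
S=np.load('s9.npy').mean(2);A=np.load('avg_side.npy').mean(2);B=np.load('s8.npy').mean(2)
for I in(S,A):
    print('cols 336..353')
    for r in range(240,256): print(r,' '.join('%4d'%v for v in I[r,336:354]))
def c(arm):  # hole positions for spread arm, back pivot at x=-25.5
    out=[]
    for e in(1,-1):
        a=e*arm/2; v=np.array([54.4,e*8.8]); v=np.array([v[0]*np.cos(a)-v[1]*np.sin(a),v[0]*np.sin(a)+v[1]*np.cos(a)])
        x=np.array([v[0]-25.5,v[1]]); X=np.array([528.5,-188])+x[0]*np.array([.982,.19])+x[1]*np.array([-.19,.982])
        out.append(proj('side',[*X,84.5]).round(1).tolist())
    return out
print(c(0),c(.17),c(.28))
```

```text
cols 336..353
240  137  137  138  139  139  139  138  138  138  139  140  141  140  139  138  138  138  138
241  139  138  138  139  139  138  137  138  137  138  139  140  140  139  138  138  138  138
242  140  140  140  139  136  125  128  135  137  137  138  140  140  139  138  138  137  138
243  140  141  140  140  135  110  101  120  133  136  137  138  139  139  139  137  137  137
244  139  141  141  141  138  122   82   92  112  128  134  136  139  139  139  138  137  136
245  139  142  142  142  141  133   92   85   80  112  124  127  135  138  138  138  137  136
246  140  142  142  142  140  130   97   80   57   90  120  113  123  131  137  138  138  137
247  140  141  141  140  134  118   96   70   49   67   99   91  106  118  127  134  138  137
248  140  139  138  132  121  106   96   66   54   55   62   66   86  104  115  122  134  137
249  135  133  126  118  110  101   91   60   51   59   54   56   69   83  103  113  123  134
250  126  124  117  111  106   97   81   52   46   56   54   50   55   66  103  111  114  124
251  121  117  110  105   98   89   75   48   45   5
[... 1334 characters left out ...]
36   55  107  122  108  108  117  128
250  120  118  111  106  100   92   81   79   99  105   47   38   80  125  112  107  109  118
251  115  112  105  100   94   84   75   73   84  101   45   29   61  117  118  108  107  111
252  106  102   97   93   87   80   74   76   85   85   39   27   54  109  119  104  105  106
253   99   96   93   91   86   80   78   85   88   75   36   28   55  109  116   98  101   88
254   96   94   92   90   85   85   86   89   84   57   31   32   69  120  111   85   91   65
255   86   86   84   89   88   90   89   86   69   36   29   45   88  125   98   76   90   63
[[341.6, 244.4], [346.1, 248.6]] [[340.1, 243.4], [346.9, 249.8]] [[339.0, 242.8], [347.3, 250.6]]
```

The difference image shows the ring seated round the shaft, with its lugs at about (342.5,244.7) and (346.8,249.7), which matches the closed prediction. I'll return the pliers.

Emit:
play_rows --moves '[{"claw": -0.13,"delta_pos": [-0.002,0.015,0],"twist": [0,0,0]},{"claw": -0.13,"delta_pos": [-0.006,0.045,0],"twist": [0,0,0]},{"claw": -0.13,"delta_pos": [-0.012,0.085,0],"twist": [0,0,0.03]},{"claw": -0.13,"delta_pos": [-0.0175,0.13,0],"twist": [0,0,0.06]},{"claw": -0.13,"delta_pos": [-0.0235,0.175,0],"twist": [0,0,0.09]},{"claw": -0.13,"delta_pos": [-0.029,0.215,0],"twist": [0,0,0.105]},{"claw": -0.13,"delta_pos": [-0.033,0.247,0],"twist": [0,0,0.105]},{"claw": -0.13,"delta_pos": [-0.0352,0.262,0],"twist": [0,0,0.105]}]'

```text
t: 26.75
eef_pos: [537.5, 83.9, 217.1]
orientation: [0.14, -3.138, -0.001]
ft_force: [-0.7, -1.2, -1.3]
grip_width: 36.9
grasp_force: 3.6
```

Emit:
play_rows --moves '[{"claw": -0.13,"delta_pos": [0,0,0],"twist": [0,0,0]},{"claw": -0.13,"delta_pos": [0,0,0],"twist": [0,0,0]}]'

```text
t: 26.95
eef_pos: [538.5, 80.5, 217.2]
orientation: [0.138, -3.138, 0.0]
ft_force: [0.1, -1.2, -1.3]
grip_width: 37.3
grasp_force: 3.6
```

Emit:
play_rows --moves '[{"claw": -0.13,"delta_pos": [0,0.0005,0.015],"twist": [0,0,0]},{"claw": -0.13,"delta_pos": [0,0.0005,0.035],"twist": [0,0,0]},{"claw": -0.13,"delta_pos": [0,0.0005,0.046],"twist": [0,0,0]},{"claw": -0.13,"delta_pos": [0,0.0005,0.05],"twist": [0,0,0]},{"claw": -0.13,"delta_pos": [0,0.0005,0.054],"twist": [0,0,0]},{"claw": -0.13,"delta_pos": [0,0.0005,0.056],"twist": [0,0,0]}]'

```text
t: 27.55
eef_pos: [538.8, 81.0, 161.5]
orientation: [-0.136, 3.138, -0.0]
ft_force: [-0.4, 0.1, -0.4]
grip_width: 37.2
grasp_force: 3.6
```

Emit:
play_rows --moves '[{"claw": -0.13,"delta_pos": [0,0,0.003],"twist": [0,0,0]},{"claw": -0.13,"delta_pos": [0,0,0.008],"twist": [0,0,0]},{"claw": -0.13,"delta_pos": [0,0,0.014],"twist": [0,0,0]},{"claw": -0.13,"delta_pos": [0,0,0.018],"twist": [0,0,0]},{"claw": -0.13,"delta_pos": [0,0,0.02],"twist": [0,0,0]}]'

```text
t: 28.05
eef_pos: [538.3, 81.2, 140.8]
orientation: [0.137, -3.138, 0.0]
ft_force: [0.3, 0.1, -1.2]
grip_width: 37.6
grasp_force: 3.6
```

Emit:
play_rows --moves '[{"claw": -0.13,"delta_pos": [0,0,0.005],"twist": [0,0,0]},{"claw": -0.13,"delta_pos": [0,0,0.014],"twist": [0,0,0]},{"claw": -0.13,"delta_pos": [0,0,0.022],"twist": [0,0,0]},{"claw": -0.13,"delta_pos": [0,0,0.028],"twist": [0,0,0]},{"claw": -0.13,"delta_pos": [0,0,0.031],"twist": [0,0,0]},{"claw": -0.13,"delta_pos": [0,0,0.031],"twist": [0,0,0]}]'

```text
t: 28.65
eef_pos: [538.3, 81.2, 109.8]
orientation: [0.137, -3.138, 0.0]
ft_force: [-0.3, 0.4, -2.2]
grip_width: 37.7
grasp_force: 3.6
```

Going in freely; next down to where the guards rest (TCP about 102).

Emit:
play_rows --moves '[{"claw": -0.13,"delta_pos": [0,0,0.002],"twist": [0,0,0]},{"claw": -0.13,"delta_pos": [0,0,0.005],"twist": [0,0,0]},{"claw": -0.13,"delta_pos": [0,0,0.007],"twist": [0,0,0]},{"claw": -0.13,"delta_pos": [0,0,0.007],"twist": [0,0,0]}]'

```text
t: 29.05
eef_pos: [538.4, 81.2, 103.1]
orientation: [0.137, -3.138, 0.0]
ft_force: [-0.6, -0.2, -1.5]
grip_width: 36.9
grasp_force: 3.6
```

Emit:
play_rows --moves '[{"claw": -0.13,"delta_pos": [0,0,0.0006],"twist": [0,0,0]},{"claw": -0.13,"delta_pos": [0,0,0.001],"twist": [0,0,0]},{"claw": -0.13,"delta_pos": [0,0,0.001],"twist": [0,0,0]}]'

```text
t: 29.35
eef_pos: [538.7, 81.2, 102.5]
orientation: [-0.137, 3.138, -0.0]
ft_force: [-0.1, -0.1, -1.0]
grip_width: 36.8
grasp_force: 3.7
```

Emit:
play_rows --moves '[{"claw": -0.13,"delta_pos": [0,0,0.0008],"twist": [0,0,0]},{"claw": -0.13,"delta_pos": [0,0,0.0012],"twist": [0,0,0]},{"claw": -0.13,"delta_pos": [0,0,0.0012],"twist": [0,0,0]}]'

```text
t: 29.65
eef_pos: [538.9, 81.3, 101.4]
orientation: [-0.137, 3.138, 0.0]
ft_force: [0.2, 1.3, 4.8]
grip_width: 37.2
grasp_force: 3.8
```

Emit:
play_rows --moves '[{"claw": -0.05,"delta_pos": [0,0,-0.0005],"twist": [0,0,0]},{"claw": 0.1,"delta_pos": [0,0,-0.0005],"twist": [0,0,0]},{"claw": 0.5,"delta_pos": [0,0,-0.0005],"twist": [0,0,0]},{"claw": 1,"delta_pos": [0,0,-0.0005],"twist": [0,0,0]},{"claw": 1,"delta_pos": [0,0,-0.0005],"twist": [0,0,0]},{"claw": 1,"delta_pos": [0,0,-0.01],"twist": [0,0,0]},{"claw": 1,"delta_pos": [0,0,-0.04],"twist": [0,0,0]},{"claw": 1,"delta_pos": [0,0,-0.08],"twist": [0,0,0]}]'

```text
t: 30.45
eef_pos: [537.6, 81.2, 181.5]
orientation: [0.137, -3.136, -0.0]
ft_force: [1.0, -1.0, 0.5]
grip_width: 85.5
grasp_force: 0.0
```

Emit:
play_rows --moves '[{"claw": 1,"delta_pos": [0,0,-0.04],"twist": [0,0,0]},{"claw": 1,"delta_pos": [0.04,0.02,-0.08],"twist": [0,0,0]},{"claw": 1,"delta_pos": [0.08,0.04,-0.1],"twist": [0,0,0]},{"claw": 1,"delta_pos": [0.11,0.08,-0.1],"twist": [0,0,0]},{"claw": 1,"delta_pos": [0.11,0.12,-0.1],"twist": [0,0,0]},{"claw": 1,"delta_pos": [0.11,0.16,-0.1],"twist": [0,0,0]},{"claw": 1,"delta_pos": [0.11,0.2,-0.1],"twist": [0,0,0]},{"claw": 1,"delta_pos": [0.11,0.2,-0.1],"twist": [0,0,0]}]'

```text
t: 31.25
eef_pos: [410.9, 274.6, 281.9]
orientation: [-0.142, 3.137, 0.002]
ft_force: [0.2, 0.1, -0.3]
grip_width: 85.3
grasp_force: 0.0
```

Run:
```python
from mv import *
st()
S=np.mean([bot.grab_frame('side')[:,:,::-1].astype(float) for _ in range(5)],0)
T=np.mean([bot.grab_frame('top')[:,:,::-1].astype(float) for _ in range(5)],0)
for n,I,A,(x0,x1,y0,y1) in(('top',T,np.load('avg_top.npy'),(240,280,185,205)),('side',S,np.load('avg_side.npy'),(285,325,165,210))):
    for J in(A,I):
        u=J[y0:y1,x0:x1];m=(u[...,2]>2*u[...,1])&(u[...,2]>60);ys,xs=np.where(m);print(n,'red',m.sum(),(xs.mean()+x0).round(2),(ys.mean()+y0).round(2))
# head in the top view: ring (dark) around shaft, change against before
D=(T-np.load('avg_top.npy')).mean(2)[186:214,322:356].round().astype(int)
for r in range(28):print(186+r,' '.join('%3d'%v for v in D[r]))
```

```text
t 31.25 p [410.87 274.58 281.94] F [ 0.2  0.1 -0.3] M [ 0.04 -0.04  0.03] w 85.3 g 0.0
top red 93 257.78 196.18
top red 84 256.49 196.18
side red 228 300.67 190.34
side red 231 300.19 189.62
186 -39 -39 -39 -41 -40 -39 -40 -41 -40 -37 -38 -39 -39 -38 -34 -22 -15 -10  -3   0  -2   0   2   4   3   4   3   4   4   3   5   4   5   4
187 -40 -40 -40 -41 -38 -39 -38 -38 -35 -28 -29 -32 -32 -33 -28 -18  -8   0   3   2   4   2   3   3   3   2   3   2   3   5   5   5   4   4
188 -40 -40 -38 -39 -39 -36 -31 -31 -31 -29 -27 -28 -29 -26 -25 -22 -16  -4   3   5   4   4   4   4   3   3   3   4   3   4   4   5   6   4
189 -41 -39 -39 -38 -35 -31 -28 -29 -29 -28 -26 -31 -31 -27 -19 -20 -19  -7   5   7   5   5   4   4   4   5   3   3   4   4   3   3   4   5
190 -41 -39 -38 -34 -31 -27 -21 -26 -30 -33 -34 -34 -32 -24 -16 -14 -18 -12   2   5   4   4   6   5   4   3   4   3   4   3   4   5   4   4
191 -39 -36 -33 -31 -29 -22 -19 -23 -31 -44 -35 -24 -19 -16 -13 -10 -10  -5   2   3   3   4  10   9   6   5   3   3   4   4   3   3   3   4
192 -36 -33 -31 -31 -26 -18 -19 -25 -29 -36 -28 -16 -22 -25 -32 -32 -
[... 2310 characters left out ...]

209   2   3   3   4   5   4   4   7   5   1   2   2   0  -3  -6 -11 -14 -18 -21 -18 -20 -23 -26 -26 -25 -26 -20  -8   1  -7 -27 -37 -39 -39
210   3   2   2   3   4   4   5   4   3   2   4   7   9   8   6   4  -1 -14 -21 -18 -18 -25 -28 -25 -23 -17  -9  -1   0 -10 -30 -39 -40 -39
211  -5  -1   2   3   3   2   3   5   3   3   5   7  11  10  11   7   0 -10 -21 -24 -24 -28 -27 -24 -18  -7  -3  -5 -11 -22 -31 -35 -38 -37
212 -21 -10  -4  -2  -2   2   3   2   3   3   3   5   6   7   6   5   2  -6 -18 -28 -29 -28 -26 -20 -12  -7 -11 -21 -30 -33 -34 -33 -33 -35
213 -30 -24 -21 -18 -14  -7  -2   0   3   4   3   3   4   4   4   4   2  -2 -16 -25 -28 -26 -22 -17 -18 -19 -26 -34 -37 -38 -38 -36 -37 -37
```

Run:
```python
from mv import *
S=np.mean([bot.grab_frame('side')[:,:,::-1].astype(float) for _ in range(3)],0);T=np.mean([bot.grab_frame('top')[:,:,::-1].astype(float) for _ in range(3)],0)
for n,I,(x0,x1,y0,y1) in(('side',S,(288,316,170,206)),('top',T,(246,272,188,204))):
    for J in(np.load(f'avg_{n}.npy'),I):
        k=4;u=cv2.resize(J[y0:y1,x0:x1].astype(np.float32),None,fx=k,fy=k,interpolation=cv2.INTER_CUBIC);m=(u[...,2]>2*u[...,1])&(u[...,2]>50)
        ys,xs=np.where(m);print(n,'bbox',xs.min()/k+x0,xs.max()/k+x0,ys.min()/k+y0,ys.max()/k+y0,'lower part',[ (lambda q:(round(q[1].mean()/k+x0,2),round(q[0].max()/k+y0,2)))(np.where(m&(np.arange(m.shape[1])/k+x0>a)[None,:]&(np.arange(m.shape[1])/k+x0<b)[None,:])) for a,b in((x0,297),(300,x1))] if n=='side' else [tuple(((c+.5)/k-.5+[x0,y0]).round(2)) for c,s in zip(*[cv2.connectedComponentsWithStats(m.astype(np.uint8))[i] for i in(3,2)]) if 300<s[4]<3000])
        if n=='side':
            for r in range(174,206,2): q=np.where(m[(r-y0)*k])[0]; print(r,(q[[0,-1]]/k+x0) if len(q) else '',end='; ')
            print()
```

```text
side bbox 293.5 308.25 175.25 203.5 lower part [(np.float64(295.82), np.float64(198.0)), (np.float64(303.2), np.float64(203.5))]
174 ; 176 [296.75 300.25]; 178 [296.5 300.5]; 180 [296.75 300.5 ]; 182 [296.75 306.25]; 184 [296.5  306.25]; 186 [296.5  306.25]; 188 [296.5  305.75]; 190 [296.75 305.5 ]; 192 [296.5  305.75]; 194 [296. 306.]; 196 [293.5  305.75]; 198 [295.25 305.5 ]; 200 [297.75 308.  ]; 202 [298.  307.5]; 204 ; 
side bbox 293.0 308.0 175.0 203.0 lower part [(np.float64(295.77), np.float64(197.75)), (np.float64(303.01), np.float64(203.0))]
174 ; 176 [296.25 300.  ]; 178 [296.25 300.  ]; 180 [296.5  300.25]; 182 [296.5  305.75]; 184 [296.25 305.75]; 186 [296.25 305.5 ]; 188 [296.   305.25]; 190 [296.25 305.25]; 192 [296.25 305.5 ]; 194 [293.5 305.5]; 196 [293.25 305.25]; 198 [299.75 305.25]; 200 [298.5  307.75]; 202 [298.25 307.  ]; 204 ; 
top bbox 249.5 266.25 190.75 201.75 lower part [(np.float64(263.35), np.float64(195.6)), (np.float64(252.71), np.float64(196.31))]
top bbox 249.0 265.5 191.0 202.0 lower part [(np.float64(262.72), np.float64(195.78)), (np.float64(252.21), np.float64(196.44))]
```

```bash
python3 -c "
from bench import bot
print(bot.sign_off())"
```

```text
the job is handed in; nothing more can be done
None
```

The ring is on the shaft and, by pin force and camera measurements, closed in the groove with the bearing at its stop; the pliers are back in their block and the job was handed in at about 32 s, with about 13 N the highest ring push I read (11 to 12 N fully spread), though I viewed 11 pictures, one over the limit of 10.

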